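Set the drill's in-feed lane right between two jogs

ROBOT

A 6-joint arm with a two-finger parallel gripper is mounted at the origin on the work surface. World frame = base frame: x ahead of the robot, y to its left, z up, the work surface at z = 0. Lengths are in m, angles in rad, forces in N, time in s.
With the tool pointing down it reaches from about 0.3 to 0.775 m from the base axis. Payload 14.6 kg.
Tool frame: the origin (TCP) lies at the centre of the arm's flange, where the gripper is bolted on; the fingertips stand 199 mm ahead of it and the grasp point (between the pads) lies 180 mm ahead of it; z points along the fingers, y is the line along which they close (so a half turn about z gives the same grasp; the last joint's range is limited). The gripper opens to 94 mm and grips with 3 to 60 N. Pads are 16 mm wide; open, the fingers measure 119 mm over their backs; the gripper's body (75 mm by 177 mm) begins 78 mm behind the grasp point.
Start: joints at [-1.229, 0.3, 1.521, -0, 1.321, -0.067], TCP at [0.219, -0.505, 0.405] pointing down, gripper open.
Joint ranges: [-3.03, 3.03], [-0.79, 2.21], [0.23, 2.52], [-1.04, 4.18], [0, 3.07], [-2.55, 2.55]. Speed limits (rad/s): [2.22, 2.22, 2.57, 3.14, 3.14, 3.14].

INTERFACE

Orientations are given as [roll, pitch, yaw] about the fixed x, y, z axes, in that order (R = Rz(yaw) Ry(pitch) Rx(roll)).
In Python, from station import ctrl gives the robot as it stands. The module is installed in compiled form; this text tells all that it offers.
- The arm moves only by the tool servo_tool, never from a script. Its argument "motion" is a list of rows, each a list of 5 numbers: the closure, from 0 (fully open) to 1 (shut), then the shift along the world's x, y, z in cm, then the turn about the world's z in degrees. A call has 1 to 20 rows; each row is the pose to reach, as a shift and turn from the pose commanded when the call began; what a row does not reach only later rows make up. A row lasts 1/8 s, in which the tool goes at most 62.5 mm and 10.7 degrees, less where a joint would pass 70% of its speed; a pose out of reach is approached as far as the arm can. A call with a gripper value outside its range is refused whole. The fingers move at their own pace and stop on an object; "squeeze" is the grip in N (left out, the last holds). Time passes only in rows, so rows that repeat a pose let the fingers close. It gives the time, the measured TCP pose, the force, the opening and the grip force at its end, in the units of the state.
- ctrl.get_obs(): the state, without advancing time (a new reading comes with each control period).
- ctrl.camera(name): name is "scene" or "top"; returns a dict with "image" (420x560x3 uint8, red, green, blue), "fx", "fy", "cx", "cy" (pixels), "camera_from_world" (4x4, takes a point from world to camera coordinates). Camera axes: x right, y up, looking along -z (the intrinsics and any distortion apply to the point x, -y, -z); pixel columns grow to the right and rows downward; lengths in m; the calibration is good to about 2 mm. A picture is of the moment at which its call begins. There is no depth.
- ctrl.hand_in(): hands the job in; it is judged then, once.
The state is a dict: "time_s": time; "qpos": joint angles; "joint_vel": joint speeds; "tau": joint torques, N m; "ee_pos": TCP position; "eef_rot": TCP orientation; "force": force on the tool from outside, world axes, zero at the start; "moment": the same for the moment, N m; "grip_width": finger opening in m; "grip_force": force on a finger pad.
Only numpy, scipy, OpenCV 4.12 (cv2) and the standard library are available. Lean on these libraries where they do the work, as an engineer would, in place of code of your own. Each camera call takes 0.05 s, during which the arm holds its last target. There are 200 camera calls.

TASK

Jog the drill's in-feed lane back to slacken the row: tilt the small spring-centred lever on the grey box well over to the left (the robot's own left), hold it there for about a second and let it spring back to centre. Then put the short offcuts that got into the lane into the black scrap bin and stand every fallen tube blank on its end in the lane, so that all the blanks stand in it, and only then jog the lane forward: tilt the lever well over to the right, hold for about a second and let it recentre. Leave the caliper, clamp and brush that lie around the lane where they are.

Things in the scene. Friction and masses are not known exactly. Their poses are not given: they have to be found in the camera images.
- lane: fixed in-feed lane of dark steel, a shallow tray: long side along its y, 600 mm, 136 mm wide along its x; floor 8 mm above the bench, 124 mm wide inside, enclosed by 6 mm thick steel rails whose tops are 18 mm above the bench. Origin at the centre of its underside; z up. It is turned by up to 0.1 rad.
- jog (a joint): tilt of the jog lever (rad): 0 centred, positive to the left (+y of jog_box), negative to the right; stops at -0.5 and +0.5; spring of 0.6 N m/rad brings it back to 0. A tilt past 0.3 counts as jogged. It pivots about the x axis of jog_box, 47 mm above the bench, in the middle of the box.
- jog_tip (a point): centre of the black ball (26 mm diameter) at the lever's top, 60 mm from the pivot, 107 mm above the bench when centred; below it a steel stick of 12 mm diameter. Needs about 3 to 5 N sideways.
- jog_box: fixed grey control box, 90 mm along x, 80 mm along y, 45 mm high, carrying the lever; origin at the centre of its underside, x roughly away from the robot, y roughly to the robot's left, turned by up to 0.3 rad. It may stand on either side, nearer than the lane.
- scrap_bin: fixed black open bin, 150 x 150 mm outside, 70 mm high, 4 mm walls; origin at the centre of its underside, z up. On the other side from jog_box.
- blank0: square aluminium tube blank, open at both ends, 34 x 34 mm outside, 72 mm long, 4 mm wall, about 0.11 kg; origin at its middle, z along its length (either end may be up). Lies fallen across the lane at the start; may be absent.
- blank1: square aluminium tube blank, open at both ends, 34 x 34 mm outside, 72 mm long, 4 mm wall, about 0.11 kg; origin at its middle, z along its length (either end may be up). Lies fallen across the lane at the start; may be absent.
- blank2: square aluminium tube blank, open at both ends, 34 x 34 mm outside, 72 mm long, 4 mm wall, about 0.11 kg; origin at its middle, z along its length (either end may be up). Lies fallen across the lane at the start; may be absent.
- blank3: square aluminium tube blank, open at both ends, 34 x 34 mm outside, 72 mm long, 4 mm wall, about 0.11 kg; origin at its middle, z along its length (either end may be up). Already stands upright in the lane at the start.
- blank4: square aluminium tube blank, open at both ends, 34 x 34 mm outside, 72 mm long, 4 mm wall, about 0.11 kg; origin at its middle, z along its length (either end may be up). Already stands upright in the lane at the start.
- offcut0: short offcut of the same square tube, 34 x 34 mm, only 30 mm long, 45 g, standing on its end in the lane with its opening up; origin at its middle, z along its length; may be absent.
- offcut1: short offcut of the same square tube, 34 x 34 mm, only 30 mm long, 45 g, standing on its end in the lane with its opening up; origin at its middle, z along its length; may be absent.
- caliper: digital caliper lying on the bench, 170 mm long along its y, up to 14 mm high; not to be moved. Origin on its underside.
- c_clamp: red screw clamp, 100 mm, lying beyond the lane; not to be moved. Origin on its underside.
- brush: bench brush lying beyond the lane; not to be moved. Origin on its underside.
Things that resemble listed ones, but are neither listed nor needed, are in the scene too. What is shaped like the jog_box but green or orange is not meant.

How it is judged:
By the outcome, as a careful person would: the job done as asked, in the order asked, and still so for the second after the job is handed in, with the robot touching nothing.
Of blank0, blank1, blank2 only 2 to 3 are there at a start; the rules pass over those that are not, and their reading is None.
Of offcut0, offcut1 only 1 to 2 are there at a start; the rules pass over those that are not, and their reading is None.
At some moment in a run one of offcut0, offcut1 may be knocked a few centimetres aside while the robot is not near it.
Once in a run the grip may slacken for a moment while it holds something.
It also fails if it takes over 210 s, if anything falls off the work surface, if the arm or the gripper's body presses on something with over 40 N, if the wrist force passes 120 N, or if a joint passes its speed limit or range.

## Working session

There is one attempt and no reset: what is moved stays moved. The work goes in short steps, Python scripts to look and compute and a tool call to move; the robot and the scene stay as the last step left them, time stands still between calls to the robot, and variables do not carry over. Pictures are saved under pics/ and viewed, at most 19 in all, crops included, and the job is handed in when it is done.

Besides the shell and the picture viewer there is one more tool, called after "Request:" as a command line: name --pt "numbers of a row" for each row, then --argument value for the rest. servo_tool: Moves the arm, as the interface text tells. Its arguments: {"type":"object","properties":{"motion":{"type":"array","items":{"type":"array","items":{"type":"number"}}},"squeeze":{"type":"number"}},"required":["motion"]}

```bash
mkdir -p pics; cat > h.py <<'E'
import numpy as np, cv2
from station import ctrl
def grab(name):
    c=ctrl.camera(name); return c
def ray(c,u,v):
    M=np.array(c["camera_from_world"]); R=M[:3,:3]; t=M[:3,3]
    d=np.array([(u-c["cx"])/c["fx"],-(v-c["cy"])/c["fy"],-1.0])
    return -R.T@t, R.T@d
def onplane(c,u,v,z):
    o,d=ray(c,u,v); return o+d*(z-o[2])/d[2]
def proj(c,p):
    M=np.array(c["camera_from_world"]); q=M[:3,:3]@np.array(p)+M[:3,3]
    return np.array([c["cx"]-c["fx"]*q[0]/q[2], c["cy"]+c["fy"]*q[1]/q[2]])
def save(img,fn,s=1): cv2.imwrite(fn,cv2.resize(img[...,::-1],None,fx=s,fy=s,interpolation=cv2.INTER_CUBIC))
E
python3 - <<'E'
from h import *
o=ctrl.get_obs(); print({k:np.round(v,3) for k,v in o.items()})
for n in ("top","scene"):
    c=grab(n); save(c["image"],f"pics/{n}0.png",1.42); np.save(f"{n}0.npy",c,allow_pickle=True)
    print(n,[k for k in c],c["fx"],c["cx"],c["cy"],ray(c,280,210))
E
```

```text
{'time_s': np.float64(0.0), 'qpos': array([-1.229,  0.3  ,  1.522, -0.   ,  1.321, -0.067]), 'joint_vel': array([ 0.001,  0.001,  0.   , -0.   ,  0.   , -0.   ]), 'tau': array([ 2.0000e-03, -5.3181e+01, -3.5274e+01,  7.1000e-02,  2.4000e-02,
       -0.0000e+00]), 'ee_pos': array([ 0.219, -0.505,  0.404]), 'eef_rot': array([-3.14 , -0.   ,  0.409]), 'force': array([-0.045, -0.017, -0.076]), 'moment': array([ 0.053,  0.025, -0.036]), 'grip_force': np.float64(0.0), 'grip_width': np.float64(0.094)}
top ['image', 'fx', 'fy', 'cx', 'cy', 'camera_from_world'] 459.968309987507 275.18272176484254 206.87914354475132 (array([ 0.41509533, -0.00395436,  1.19539807]), array([ 0.06406416,  0.00712773, -0.99799835]))
scene ['image', 'fx', 'fy', 'cx', 'cy', 'camera_from_world'] 392.2612765810657 286.30068163202395 202.69912003209313 (array([1.27909238, 0.15605106, 0.6127902 ]), array([-0.80088001, -0.19827227, -0.56558265]))
```

View pics/top0.png

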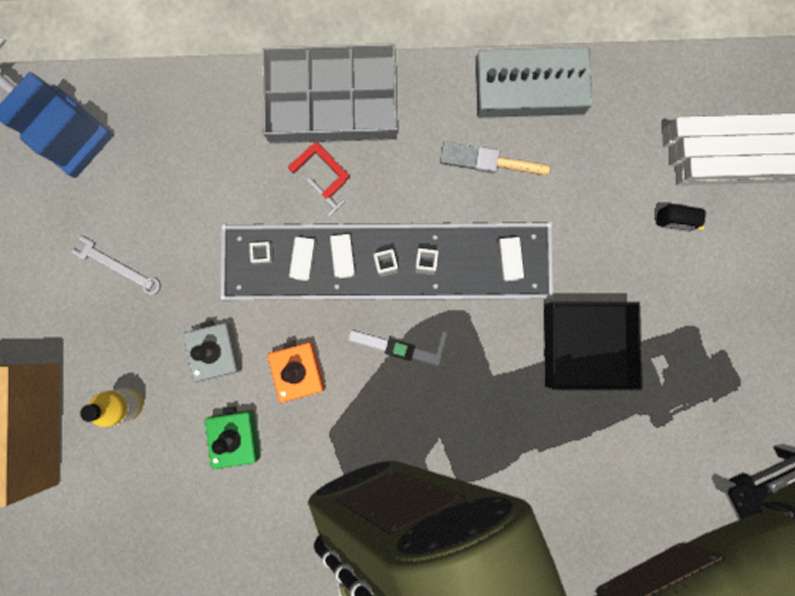

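View pics/scene0.png

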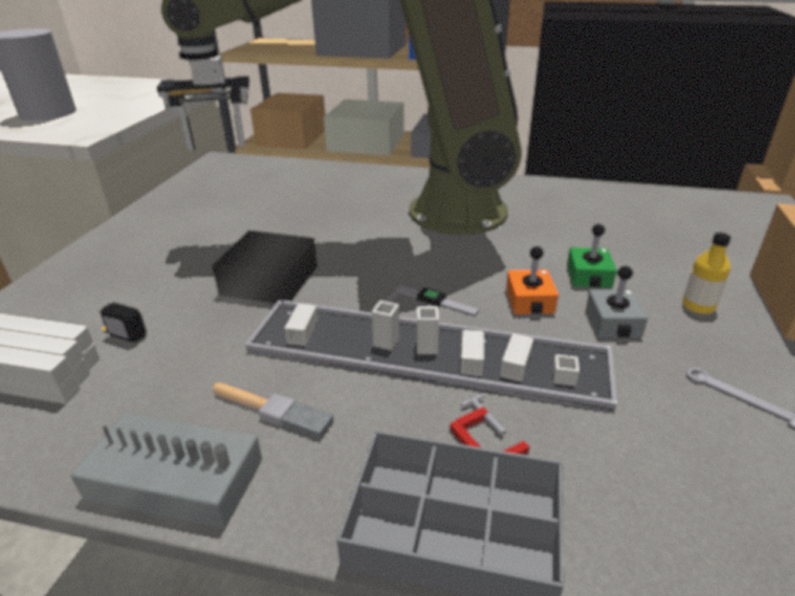

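Top view (at 1.42x): the lane spans (222–551, 225–298). Fallen blanks are at (302,258), (342,255) and (511,258). Standing blanks are at (386,261) and (427,260), and the one offcut is at (260,252). The bin is at (593,345).

Lever box candidates are grey (211,350), orange (295,371) and green (231,440). The grey one fits, because green and orange are excluded.

```bash
cat >> h.py <<'E'
def lane_objs(c):
    im=c["image"]; m=(im.min(2)>150).astype(np.uint8)
    m[:, :100]=0; m[:,400:]=0; m[:150]=0; m[215:]=0
    # fill below rails
    out=[]
    cs,_=cv2.findContours(m,cv2.RETR_EXTERNAL,cv2.CHAIN_APPROX_NONE)
    for k in cs:
        if cv2.contourArea(cv2.convexHull(k))>80:
            out.append(k[:,0].astype(float))
    return out
def rect(c,k,z):
    P=np.array([onplane(c,u,v,z)[:2] for u,v in k])
    (x,y),(w,h),a=cv2.minAreaRect((P*1000).astype(np.float32))
    if h>w: w,h,a=h,w,a+90
    return np.round([x,y,w,h,(a+90)%180-90],1)  # mm; angle of long side from x
E
python3 - <<'E'
from h import *
c=np.load("top0.npy",allow_pickle=True).item(); s=np.load("scene0.npy",allow_pickle=True).item()
for k in lane_objs(c):
    print(k.mean(0).round(0), "z42",rect(c,k,.042),"z80",rect(c,k,.08)[:4],"z38",rect(c,k,.038)[:4])
im=c["image"].astype(int)
def mask(m,roi,z,name):
    M=np.zeros(m.shape,np.uint8); x0,y0,x1,y1=roi; M[y0:y1,x0:x1]=m[y0:y1,x0:x1]
    k=max(cv2.findContours(M,cv2.RETR_EXTERNAL,cv2.CHAIN_APPROX_NONE)[0],key=cv2.contourArea)
    print(name,rect(c,cv2.convexHull(k)[:,0].astype(float),z)); return M
hsv=cv2.cvtColor(c["image"],cv2.COLOR_RGB2HSV)
mask(im.max(2)<45,(370,195,460,285),.07,"bin")
b=(im[...,2]>=im[...,0]+4)&(im.max(2)>80)
mask(b,(122,215,175,275),.045,"box")
# ball in both views
def blob(c,roi):
    x0,y0,x1,y1=roi; m=(c["image"][y0:y1,x0:x1].max(2)<45).astype(np.uint8)
    k=max(cv2.findContours(m,cv2.RETR_EXTERNAL,cv2.CHAIN_APPROX_NONE)[0],key=cv2.contourArea)
    (u,v),r=cv2.minEnclosingCircle(k); print(u+x0,v+y0,r); return u+x0,v+y0
a=blob(s,(430,184,450,200)); d=blob(c,(132,235,158,262))
print("ball scene@.107",onplane(s,*a,.107),"top@.107",onplane(c,*d,.107))
for q in [(222,225),(551,222),(551,298),(222,298)]: print("lane",onplane(c,q[0]/1.42,q[1]/1.42,.018).round(3))
A=cv2.resize(c["image"][210:340,115:235],None,fx=3.3,fy=3.3); B=cv2.resize(s["image"][150:250,340:470],None,fx=3,fy=4.29)[:429]
save(np.hstack([A,B]),"pics/crop_box.png")
E
```

```text
[271. 184.] z42 [555.9  25.   37.6  36.1  12.5] z80 [551.2  24.1  36.3  34.9] z38 [556.3  25.1  37.7  36.3]
[300. 182.] z42 [557.2 -48.6  37.8  36.6  -8.8] z80 [552.5 -47.1  36.5  35.3] z38 [557.6 -48.7  37.9  36.7]
[183. 177.] z42 [579.4 249.2  35.8  33.1  -0.7] z80 [574.  240.9  34.7  32. ] z38 [580.  250.1  36.   33.2]
[360. 182.] z42 [ 554.  -198.7   75.7   36.     4. ] z80 [ 549.4 -192.3   73.2   34.8] z38 [ 554.5 -199.4   76.    36.1]
[212. 182.] z42 [565.4 174.7  76.   36.   -9.1] z80 [560.4 168.8  73.5  34.8] z38 [565.9 175.3  76.2  36.1]
[240. 180.] z42 [567.5 101.8  76.5  36.    5.2] z80 [562.4  98.3  74.   34.8] z38 [568.  102.2  76.8  36.2]
[257. 183.] z42 [562.1  82.5 760.2 163.8  88.3] z80 [557.2  79.6 735.2 158.4] z38 [562.6  82.8 762.9 164.3]
bin [ 397.4 -325.7  162.6  147.5   88.5]
box [417.3 376.5  26.2  11.7 -23.8]
439.5 192.25 3.7166171073913574
143.0 246.0 8.944372177124023
ball scene@.107 [0.40811232 0.34054037 0.107     ] top@.107 [0.4081918  0.33085305 0.107     ]
lane [0.634 0.322 0.018]
lane [ 0.622 -0.277  0.018]
lane [ 0.484 -0.271  0.018]
lane [0.5   0.323 0.018]
```

View pics/crop_box.png

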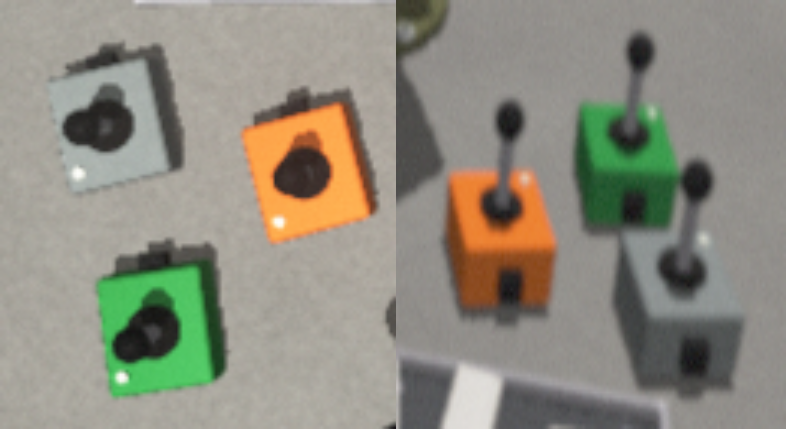

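The grey box is confirmed as the target at crop (115,122), with its ball at about (78,127). Orange and green are decoys. The two views agree on a ball position of about (0.404, 0.341), and the box yaw is about 15°.

Request:
servo_tool --pt "0.47 23 40.5 0 -8" --pt "0.47 23 40.5 0 -8" --pt "0.47 23 40.5 0 -8" --pt "0.47 23 40.5 0 -8" --pt "0.47 23 40.5 0 -8" --pt "0.47 23 40.5 0 -8" --pt "0.47 23 40.5 0 -8" --pt "0.47 23 40.5 0 -8" --pt "0.47 18.5 84.6 0 -8" --pt "0.47 18.5 84.6 0 -8" --pt "0.47 18.5 84.6 0 -8" --pt "0.47 18.5 84.6 0 -8" --pt "0.47 18.5 84.6 0 -8" --pt "0.47 18.5 84.6 0 -8" --pt "0.47 18.5 84.6 0 -8" --pt "0.47 18.5 84.6 0 -8" --pt "0.47 18.5 84.6 0 -8" --pt "0.47 18.5 84.6 0 -8" --pt "0.47 18.5 84.6 0 -8" --squeeze 5

```text
time_s: 2.48
ee_pos: [0.404, 0.3403, 0.4049]
eef_rot: [-3.142, -0.0, 0.268]
force: [0.6, -0.2, 0.3]
grip_width: 0.0499
grip_force: 0.0
```

Request:
servo_tool --pt "0.47 0 0 -4 0" --pt "0.47 0 0 -8 0" --pt "0.47 0 0 -10.5 0" --pt "0.47 0 0 -12.3 0" --pt "0.47 0 0 -12.3 0"

```text
time_s: 3.1
ee_pos: [0.4037, 0.3407, 0.2809]
eef_rot: [3.141, 0.002, 0.268]
force: [-0.5, 0.2, -0.2]
grip_width: 0.0495
grip_force: 0.0
```

```bash
python3 - <<'E'
from h import *
t=grab("scene"); save(t["image"][100:260,360:500],"pics/lev1.png",3.5)
E
```

```text
(no output)
```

View pics/lev1.png

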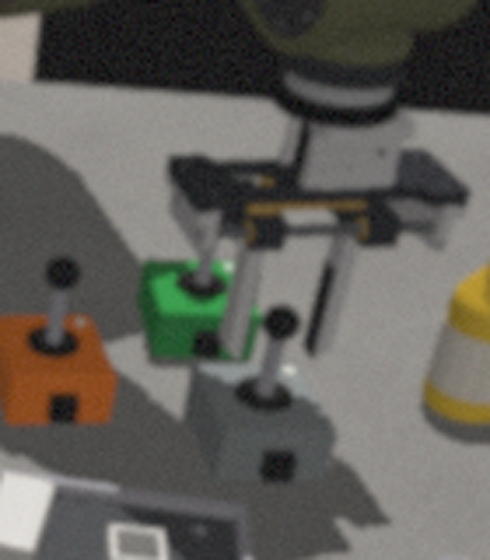

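The ball at crop (282,323) sits between the fingertips (247 and 317), in front of the decoys. I'll jog it left now.

Request:
servo_tool --pt "0.47 -0.4 1.4 0 0" --pt "0.47 -0.7 2.5 0 0" --pt "0.47 -0.95 3.6 0 0" --pt "0.47 -0.95 3.6 0 0" --pt "0.47 -0.95 3.6 0 0" --pt "0.47 -0.95 3.6 0 0" --pt "0.47 -0.95 3.6 0 0" --pt "0.47 -0.95 3.6 0 0" --pt "0.47 -0.95 3.6 0 0" --pt "0.47 -0.95 3.6 0 0" --pt "0.47 -0.95 3.6 0 0" --pt "0.47 -0.95 3.6 0 0"

```text
time_s: 4.65
ee_pos: [0.394, 0.3776, 0.2818]
eef_rot: [3.14, 0.0, 0.27]
force: [0.8, -6.9, 2.0]
grip_width: 0.0497
grip_force: 3.4
```

```bash
python3 - <<'E'
from h import *
s=grab("scene"); im=s["image"]
x0,y0,x1,y1=415,180,480,215
np.save("jogL.npy",s,allow_pickle=True)
save(im[100:260,360:500],"pics/lev2.png",3.5)
for a in (0,.3,.4,.45,.5):
    d=.06*np.sin(a); print(a,(proj(s,[.404-.26*d,.341+.966*d,.047+.06*np.cos(a)])-[360,100])*3.5)
E
```

```text
0 [278.34493189 319.89881587]
0.3 [302.58835665 322.43199221]
0.4 [309.88853116 324.69847632]
0.45 [313.34637751 326.08571913]
0.5 [316.66378061 327.63687821]
```

View pics/lev2.png

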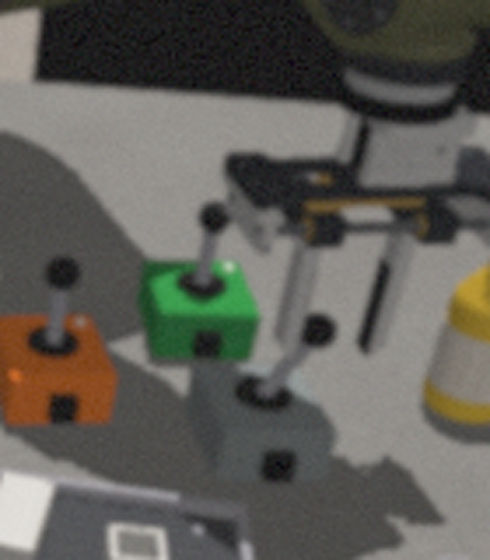

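The lever's ball is at (318,330), a tilt of about 0.46. I'll release it and lift.

Request:
servo_tool --pt "0.47 0.5 -1.8 0 0" --pt "0.47 0.95 -3.6 0 0" --pt "0.47 0.95 -3.6 0 0" --pt "0.47 0.95 -3.6 6 0" --pt "0.47 0.95 -3.6 12 0" --pt "0.47 0.95 -3.6 12 0"

```text
time_s: 5.45
ee_pos: [0.4036, 0.3415, 0.4062]
eef_rot: [-3.138, -0.008, 0.269]
force: [0.2, -0.4, -0.6]
grip_width: 0.0501
grip_force: 0.0
```

```bash
cat >> h.py <<'E'
def report():
    c=grab("top")
    for k in lane_objs(c):
        if cv2.contourArea(cv2.convexHull(k).astype(np.float32) if 0 else k.astype(np.float32))<3000 or 1:
            print(k.mean(0).round(0),"z42",rect(c,k,.042),"z80",rect(c,k,.08)[:2],"z38",rect(c,k,.038)[:2])
    return c
E
python3 - <<'E'
from h import *
c=report(); s=grab("scene")
save(c["image"],"pics/t2.png",1.0)
print(ctrl.get_obs()["ee_pos"])
E
```

```text
[292. 211.] z42 [487.1 -23.7 464.5  17.6  88.5] z80 [484.7 -23. ] z38 [487.4 -23.7]
[271. 184.] z42 [555.9  25.   37.6  36.1  12.5] z80 [551.2  24.1] z38 [556.3  25.1]
[300. 183.] z42 [556.8 -48.5  38.4  36.6  -8.8] z80 [552.2 -47.1] z38 [557.3 -48.7]
[183. 177.] z42 [579.4 249.2  35.8  33.1  -0.7] z80 [574.  240.9] z38 [580.  250.1]
[360. 182.] z42 [ 554.  -198.8   75.8   36.2    3.5] z80 [ 549.4 -192.4] z38 [ 554.5 -199.5]
[212. 182.] z42 [565.2 174.7  76.3  36.   -9.1] z80 [560.3 168.8] z38 [565.7 175.3]
[240. 180.] z42 [567.4 101.9  76.5  36.1   5.6] z80 [562.4  98.4] z38 [568.  102.2]
[250. 165.] z42 [562.1  82.5 760.2 163.8  88.3] z80 [557.2  79.6] z38 [562.6  82.8]
[0.40346521 0.34132309 0.40160037]
```

View pics/t2.png

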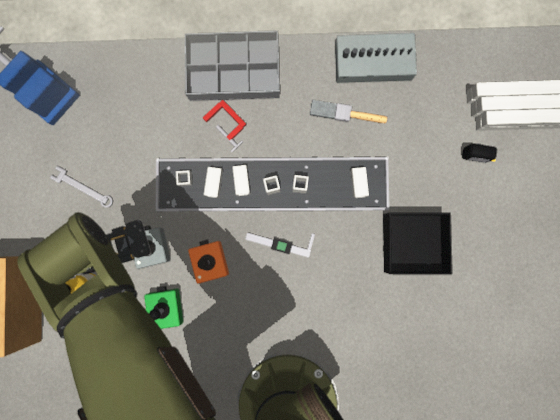

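The picture shows the scene unchanged: offcut at (183,177), and the lever free again. I'll fetch the offcut now.

Request:
servo_tool --pt "0.43 17.6 -9.1 0 -16" --pt "0.43 17.6 -9.1 0 -16" --pt "0.43 17.6 -9.1 0 -16" --pt "0.43 17.6 -9.1 0 -16" --pt "0.43 17.6 -9.1 0 -16" --pt "0.43 17.6 -9.1 -6 -16" --pt "0.43 17.6 -9.1 -12 -16" --pt "0.43 17.6 -9.1 -16 -16" --pt "0.43 17.6 -9.1 -18 -16" --pt "0.43 17.6 -9.1 -19 -16" --pt "0.43 17.6 -9.1 -19 -16" --pt "1 17.6 -9.1 -19 -16" --pt "1 17.6 -9.1 -19 -16" --pt "1 17.6 -9.1 -19 -16" --pt "1 17.6 -9.1 -19 -16" --squeeze 15

```text
time_s: 7.42
ee_pos: [0.5798, 0.2504, 0.2126]
eef_rot: [-3.141, -0.001, -0.01]
force: [-1.4, -0.8, 6.8]
grip_width: 0.034
grip_force: 14.8
```

Request:
servo_tool --pt "1 0 0 4 0" --pt "1 0 0 10 0" --pt "1 0 0 15 0" --pt "1 -18.2 -57.5 15 0" --pt "1 -18.2 -57.5 15 0" --pt "1 -18.2 -57.5 15 0" --pt "1 -18.2 -57.5 15 0" --pt "1 -18.2 -57.5 15 0" --pt "1 -18.2 -57.5 15 0" --pt "1 -18.2 -57.5 15 0" --pt "1 -18.2 -57.5 15 0" --pt "1 -18.2 -57.5 15 0" --pt "1 -18.2 -57.5 15 0" --pt "1 -18.2 -57.5 15 0" --pt "1 -18.2 -57.5 15 0"

```text
time_s: 9.3
ee_pos: [0.3977, -0.3242, 0.3616]
eef_rot: [-3.141, 0.0, -0.01]
force: [0.2, 0.5, -0.9]
grip_width: 0.0342
grip_force: 14.8
```

```bash
python3 - <<'E'
from h import *
c=report(); s=grab("scene"); save(s["image"][80:300,100:460],"pics/s3.png",2.0)
E
```

```text
[271. 184.] z42 [555.9  25.   37.6  36.1  12.5] z80 [551.2  24.1] z38 [556.3  25.1]
[300. 183.] z42 [556.9 -48.4  38.4  36.9  -8.8] z80 [552.2 -46.9] z38 [557.4 -48.5]
[360. 182.] z42 [ 554.  -198.9   75.7   36.3    4. ] z80 [ 549.4 -192.4] z38 [ 554.5 -199.5]
[212. 182.] z42 [565.2 174.9  76.3  36.3  -9.1] z80 [560.3 169. ] z38 [565.8 175.5]
[240. 180.] z42 [567.6 101.9  76.8  36.1   5.9] z80 [562.6  98.4] z38 [568.1 102.3]
[248. 181.] z42 [562.1  82.5 760.2 163.8  88.3] z80 [557.2  79.6] z38 [562.6  82.8]
```

View pics/s3.png

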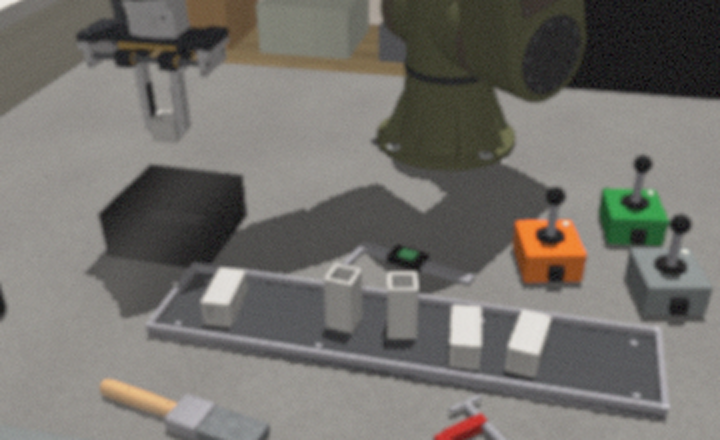

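The offcut is held at (168,125), above the bin at (175,210). I'll lower and release it.

Request:
servo_tool --pt "1 0 0 -5 0" --pt "1 0 0 -10 0" --pt "1 0 0 -13 0" --pt "1 0 0 -13.3 0" --pt "1 0 0 -13.3 0" --pt "0.43 0 0 -13.3 0" --pt "0.43 0 0 -13.3 0" --pt "0.43 0 0 -13.3 0" --pt "0.43 0 0 -8 0" --pt "0.43 0 0 -2 0" --pt "0.43 0 0 0 0" --pt "0.43 0 0 0 0"

```text
time_s: 10.9
ee_pos: [0.3976, -0.3247, 0.363]
eef_rot: [3.14, -0.002, -0.01]
force: [-0.4, 0.8, -0.7]
grip_width: 0.0536
grip_force: 0.0
```

Next is the isolated fallen blank at (0.554, -0.199). I'll grip one end lightly so it can swing down and hang upright.

Request:
servo_tool --pt "0.43 12.5 12.4 0 4.6" --pt "0.43 12.5 12.4 0 4.6" --pt "0.43 12.5 12.4 0 4.6" --pt "0.43 12.5 12.4 0 4.6" --pt "0.43 12.5 12.4 -5 4.6" --pt "0.43 12.5 12.4 -10 4.6" --pt "0.43 12.5 12.4 -13 4.6" --pt "0.43 12.5 12.4 -14 4.6" --pt "0.43 12.5 12.4 -14.1 4.6" --pt "1 12.5 12.4 -14.1 4.6" --pt "1 12.5 12.4 -14.1 4.6" --pt "1 12.5 12.4 -14.1 4.6" --pt "1 12.5 12.4 -14.1 4.6" --pt "1 12.5 12.4 -13 4.6" --pt "1 12.5 12.4 -11 4.6" --pt "1 12.5 12.4 -9 4.6" --pt "1 12.5 12.4 -7 4.6" --pt "1 12.5 12.4 -7 4.6" --squeeze 4

```text
time_s: 13.15
ee_pos: [0.5228, -0.2007, 0.2933]
eef_rot: [3.14, -0.003, 0.07]
force: [-0.8, 0.2, -0.3]
grip_width: 0.0339
grip_force: 4.0
```

```bash
python3 - <<'E'
from h import *
s=grab("scene"); save(s["image"][100:270,120:400],"pics/s4.png",2.5)
E
```

```text
(no output)
```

View pics/s4.png

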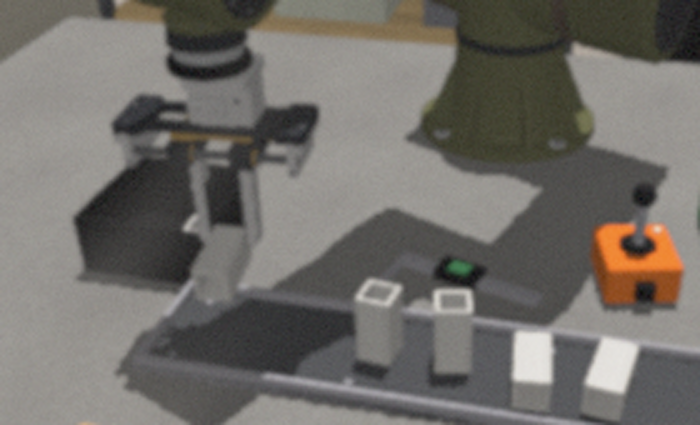

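The blank at (220,265) has swung down at least partly. I'll let it settle and check its angle more closely.

Request:
servo_tool --pt "1 0 0 3 0" --pt "1 0 0 0.5 0" --pt "1 0 0 3 0" --pt "1 0 0 0.5 0" --pt "1 0 0 3 0" --pt "1 0 0 3 0" --pt "1 0 0 3 0" --pt "1 0 0 3 0"

```text
time_s: 14.2
ee_pos: [0.5225, -0.2006, 0.3207]
eef_rot: [-3.141, 0.001, 0.07]
force: [0.4, -0.2, -1.3]
grip_width: 0.0342
grip_force: 4.0
```

```bash
python3 - <<'E'
from h import *
s=grab("scene"); c=grab("top"); 
A=cv2.resize(s["image"][150:230,170:250],(400,400),interpolation=cv2.INTER_CUBIC); B=cv2.resize(c["image"][150:230,330:410],(400,400),interpolation=cv2.INTER_CUBIC)
save(np.hstack([A,B]),"pics/s5.png")
o=ctrl.get_obs();e=o["ee_pos"];print(e,o["grip_width"])
for th in (30,50,70,90):
    t=np.radians(th); ax=np.array([np.cos(t),0.07*np.cos(t),-np.sin(t)]); n=np.array([np.sin(t),0,np.cos(t)])
    g=e-[0,0,.18]; ctr=g+ax*.032-n*.010
    f=[ctr+ax*.036+n*a+np.array([0,b,0]) for a in(-.017,.017) for b in(-.017,.017)]
    print(th,[tuple(((proj(s,p)-[170,150])*5).round()) for p in f])
E
```

```text
[ 0.52257085 -0.20066471  0.32109483] 0.033722979109322426
30 [(np.float64(157.0), np.float64(299.0)), (np.float64(224.0), np.float64(307.0)), (np.float64(135.0), np.float64(267.0)), (np.float64(204.0), np.float64(275.0))]
50 [(np.float64(176.0), np.float64(294.0)), (np.float64(242.0), np.float64(302.0)), (np.float64(149.0), np.float64(286.0)), (np.float64(217.0), np.float64(294.0))]
70 [(np.float64(194.0), np.float64(272.0)), (np.float64(258.0), np.float64(280.0)), (np.float64(166.0), np.float64(288.0)), (np.float64(232.0), np.float64(296.0))]
90 [(np.float64(208.0), np.float64(237.0)), (np.float64(271.0), np.float64(244.0)), (np.float64(182.0), np.float64(273.0)), (np.float64(247.0), np.float64(281.0))]
```

View pics/s5.png

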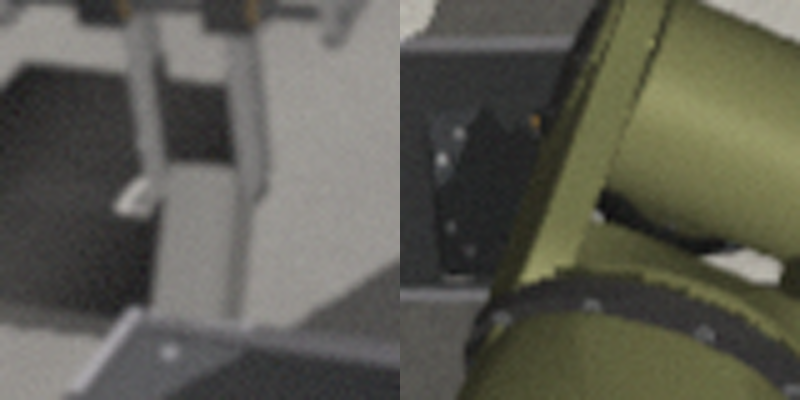

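```bash
python3 - <<'E'
from h import *
s=grab("scene")
e=ctrl.get_obs()["ee_pos"];print(e)
def ony(u,v,y):
    o,d=ray(s,u,v); return (o+d*(y-o[1])/d[1]).round(4)
def onx(u,v,x):
    o,d=ray(s,u,v); return (o+d*(x-o[0])/d[0]).round(4)
# px edges of front face: TL,TR,BL,BR
for n,(a,b) in dict(TL=(165,165),TR=(238,168),BL=(155,318),BR=(230,322)).items():
    u,v=170+a/5,150+b/5
    print(n,[onx(u,v,x)[1:] for x in(.50,.52,.54,.56,.58)])
print("tips",(proj(s,e-[0,0,.199])-[170,150])*5)
# brightness profile down the middle of tube
im=s["image"].mean(2); print(im[176:222,207:212].mean(1).round(0).tolist()); print(im[205,195:225].round(0).tolist()); print(im[188,195:225].round(0).tolist())
E
```

```text
[ 0.52259068 -0.2006569   0.32121799]
TL [array([-0.2336,  0.1163]), array([-0.2236,  0.1291]), array([-0.2136,  0.1418]), array([-0.2036,  0.1546]), array([-0.1936,  0.1673])]
TR [array([-0.1946,  0.1193]), array([-0.1856,  0.132 ]), array([-0.1766,  0.1447]), array([-0.1676,  0.1573]), array([-0.1586,  0.17  ])]
BL [array([-0.2518,  0.0204]), array([-0.2414,  0.0357]), array([-0.2309,  0.0509]), array([-0.2204,  0.0661]), array([-0.2099,  0.0813])]
BR [array([-0.2094,  0.0241]), array([-0.2   ,  0.0392]), array([-0.1907,  0.0543]), array([-0.1813,  0.0694]), array([-0.1719,  0.0845])]
tips [208.88026113 184.77250467]
[46.0, 47.0, 45.0, 46.0, 45.0, 51.0, 81.0, 115.0, 130.0, 134.0, 133.0, 132.0, 133.0, 133.0, 132.0, 131.0, 133.0, 133.0, 133.0, 132.0, 134.0, 131.0, 132.0, 134.0, 133.0, 133.0, 132.0, 134.0, 132.0, 134.0, 133.0, 133.0, 135.0, 133.0, 134.0, 133.0, 132.0, 133.0, 126.0, 112.0, 98.0, 89.0, 88.0, 89.0, 91.0, 91.0]
[32.0, 36.0, 45.0, 36.0, 50.0, 75.0, 105.0, 125.0, 128.0, 133.0, 133.0, 133.0, 132.0, 133.0, 134.0, 134.0, 136.0, 133.0, 128.0, 124.0, 116.0, 107.0, 106.0, 112.0, 127.0, 142.0, 144.0, 150.0, 149.0, 148.0]
[141.0, 164.0, 154.0, 140.0, 128.0, 123.0, 119.0, 121.0, 122.0, 128.0, 129.0, 131.0, 135.0, 131.0, 133.0, 132.0, 134.0, 134.0, 134.0, 131.0, 130.0, 123.0, 109.0, 110.0, 113.0, 108.0, 94.0, 96.0, 119.0, 139.0]
```

The face edges give a tilt of 64° from horizontal. The tube was gripped above its axis, so that is its hanging equilibrium. I'll touch the foot down and drag the grip in +x so that floor friction uprights it.

Request:
servo_tool --pt "1 0 0 -2 0" --pt "1 0 0 -3.5 0" --pt "1 0 0 -4.2 0" --pt "1 0 0 -4.5 0" --pt "1 0 0 -4.5 0"

```text
time_s: 14.98
ee_pos: [0.5227, -0.2007, 0.2769]
eef_rot: [3.141, -0.0, 0.07]
force: [0.2, 0.2, -0.4]
grip_width: 0.0338
grip_force: 4.0
```

Request:
servo_tool --pt "1 0 0 -0.3 0" --pt "1 0.3 0 -0.5 0" --pt "1 0.8 0 -0.6 0" --pt "1 1.3 0 -0.7 0" --pt "1 1.8 0 -0.8 0" --pt "1 2.3 0 -0.9 0" --pt "1 2.8 0 -1.0 0" --pt "1 3.2 0 -1.0 0" --pt "1 3.2 0 -1.0 0"

```text
time_s: 16.1
ee_pos: [0.5549, -0.2007, 0.2669]
eef_rot: [3.141, -0.001, 0.07]
force: [-0.5, 0.1, 2.1]
grip_width: 0.0339
grip_force: 4.0
```

```bash
python3 - <<'E'
from h import *
s=grab("scene")
A=cv2.resize(s["image"][160:260,160:280],(720,600),interpolation=cv2.INTER_CUBIC)
save(A,"pics/s6.png")
E
```

```text
(no output)
```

View pics/s6.png

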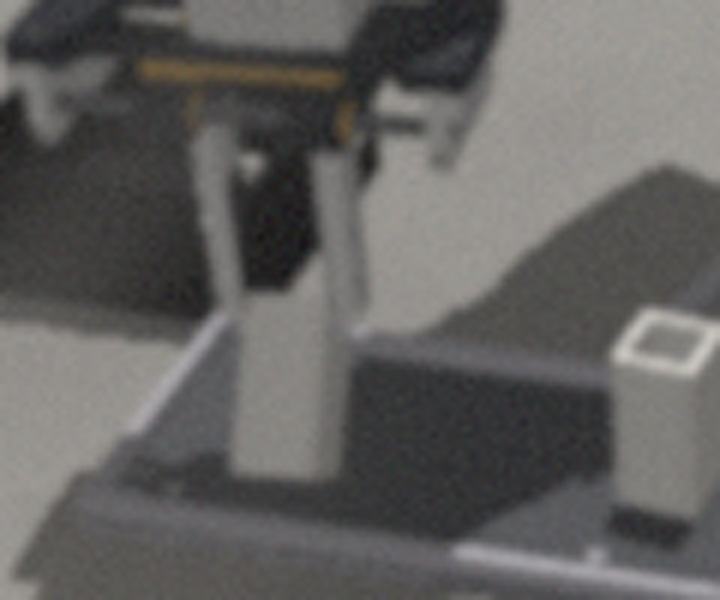

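The front face, rows 290–477, is still longer than the upright neighbour's 155 px, so the tube remains tilted by about 26°. I'll lay it back down and regrip at its axis height.

Request:
servo_tool --pt "1 -0.5 0 -0.2 0" --pt "1 -1.2 0 -1 0" --pt "1 -1.8 0 -2 0" --pt "1 -2.4 0 -3 0" --pt "1 -3 0 -4 0" --pt "1 -3 0 -4.6 0" --pt "1 -3 0 -4.6 0" --pt "0.43 -3 0 -4.6 0" --pt "0.43 -3 0 -4.6 0" --pt "0.43 -3 0 3 0" --pt "0.43 -3 0 8 0" --pt "0.43 -8 8 13 0" --pt "0.43 -14 14 15 0" --pt "0.43 -18 18 15 0" --pt "0.43 -18 18 15 0" --pt "0.43 -18 18 15 0" --pt "0.43 -18 18 15 0"

```text
time_s: 18.27
ee_pos: [0.3748, -0.0208, 0.4169]
eef_rot: [3.141, -0.001, 0.071]
force: [0.0, -0.5, 0.1]
grip_width: 0.0539
grip_force: 0.0
```

```bash
python3 - <<'E'
from h import *
c=report(); print(ctrl.get_obs()["ee_pos"])
save(c["image"][140:290,130:470],"pics/t7.png",2)
E
```

```text
[353. 211.] z42 [ 481.5 -187.1  137.5   15.1   88.5] z80 [ 479.3 -181.1] z38 [ 481.7 -187.7]
[121. 211.] z42 [503.8 408.6  61.2  27.9  88.5] z80 [500.9 395. ] z38 [504.1 410. ]
[270. 183.] z42 [556.2  25.1  37.   36.1  12.5] z80 [551.5  24.1] z38 [556.6  25.2]
[300. 182.] z42 [557.5 -48.6  37.1  36.6  -8.8] z80 [552.8 -47.1] z38 [557.9 -48.8]
[361. 185.] z42 [ 544.5 -200.4   75.2   35.9    3.8] z80 [ 540.2 -193.9] z38 [ 544.9 -201. ]
[212. 181.] z42 [565.4 174.4  75.9  35.5  -9.4] z80 [560.4 168.5] z38 [565.9 175. ]
[240. 180.] z42 [567.4 101.9  76.5  35.7   5.6] z80 [562.4  98.4] z38 [568.  102.3]
[230. 177.] z42 [562.2  82.2 759.7 163.4  88.3] z80 [557.4  79.4] z38 [562.7  82.5]
[ 0.37511726 -0.02110604  0.41661749]
```

View pics/t7.png

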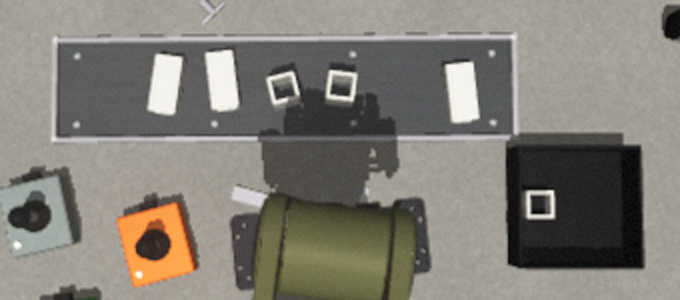

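The blank lies flat again at (0.5445, -0.200), and the offcut is in the bin at crop (540,204). I'll regrip at mid-height.

Request:
servo_tool --pt "0.43 13.8 -18.1 0 0" --pt "0.43 13.8 -18.1 0 0" --pt "0.43 13.8 -18.1 0 0" --pt "0.43 13.8 -18.1 0 0" --pt "0.43 13.8 -18.1 -6 0" --pt "0.43 13.8 -18.1 -12 0" --pt "0.43 13.8 -18.1 -17 0" --pt "0.43 13.8 -18.1 -19.5 0" --pt "0.43 13.8 -18.1 -20.4 0" --pt "0.43 13.8 -18.1 -20.5 0" --pt "1 13.8 -18.1 -20.5 0" --pt "1 13.8 -18.1 -20.5 0" --pt "1 13.8 -18.1 -20.5 0" --pt "1 13.8 -18.1 -20.5 0" --pt "1 13.8 -18.1 -18 0" --pt "1 13.8 -18.1 -15 0" --pt "1 13.8 -18.1 -12 0" --pt "1 13.8 -18.1 -12 0" --pt "1 13.8 -18.1 -12 0" --squeeze 4

```text
time_s: 20.7
ee_pos: [0.5124, -0.2015, 0.2955]
eef_rot: [-3.141, 0.001, 0.07]
force: [0.4, -0.4, -1.1]
grip_width: 0.0343
grip_force: 4.0
```

Request:
servo_tool --pt "1 0 0 2 0" --pt "1 0 0 0 0" --pt "1 0 0 2 0" --pt "1 0 0 0 0" --pt "1 0 0 2 0" --pt "1 0 0 0 0" --pt "1 0 0 0 0" --pt "1 0 0 0 0" --pt "1 0 0 0 0"

```text
time_s: 21.82
ee_pos: [0.5127, -0.2017, 0.2969]
eef_rot: [3.142, -0.0, 0.07]
force: [0.9, 1.2, -0.5]
grip_width: 0.0339
grip_force: 4.0
```

```bash
cat >> h.py <<'E'
def tube(box):
    """front-face outline of a held tube in the scene view: quad of the bright blob in box"""
    s=grab("scene"); x0,y0,x1,y1=box; im=s["image"][y0:y1,x0:x1]
    return s,im
E
python3 - <<'E'
from h import *
s=grab("scene"); e=ctrl.get_obs()["ee_pos"]; print(e, ctrl.get_obs()["grip_width"])
p=proj(s,e-[0,0,.18]); print(p); x0,y0=int(p[0])-45,int(p[1])-30
save(s["image"][y0:y0+100,x0:x0+120],"pics/s8.png",6); print(x0,y0)
E
```

```text
[ 0.51266826 -0.20170524  0.29690128] 0.03361549894033038
[213.11698653 186.72194228]
168 156
```

View pics/s8.png

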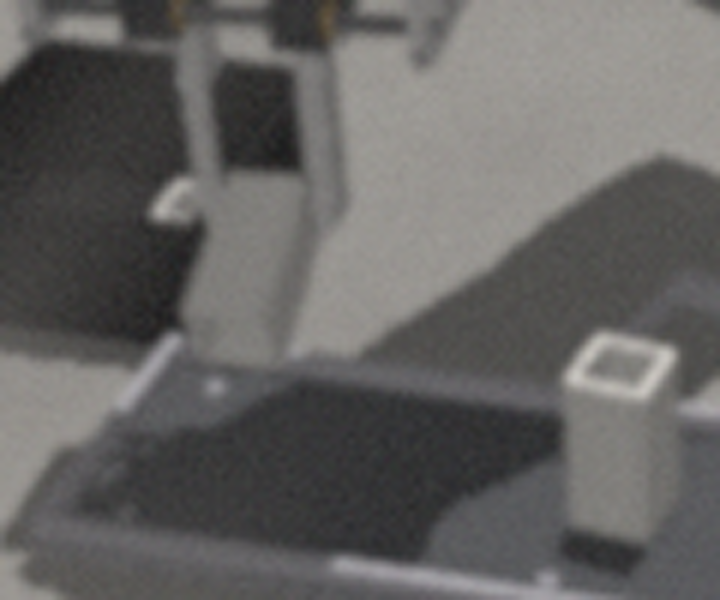

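It is still tilted at about 50°. I'll use the lightest grip and bounce it a little.

Request:
servo_tool --pt "1 0 0 1 0" --pt "1 0 0 3 0" --pt "1 0 0 0.5 0" --pt "1 0 0 3 0" --pt "1 0 0 0.5 0" --pt "1 0 0 3 0" --pt "1 0 0 0.5 0" --pt "1 0 0 3 0" --pt "1 0 0 3 0" --pt "1 0 0 3 0" --pt "1 0 0 3 0" --squeeze 3

```text
time_s: 23.25
ee_pos: [0.5125, -0.2016, 0.3261]
eef_rot: [-3.141, 0.001, 0.07]
force: [-0.1, -0.3, -1.8]
grip_width: 0.0341
grip_force: 3.0
```

```bash
cat >> h.py <<'E'
def face(y):
    """silhouette of the held tube: rows of centre strip + left edge line, solved on plane y"""
    s=grab("scene"); o=ctrl.get_obs(); e=o["ee_pos"]
    p=proj(s,e-[0,0,.18]); x0,y0=int(p[0])-20,int(p[1])-15
    g=s["image"][y0:y0+60,x0:x0+45].mean(2).round(-1).astype(int)//10
    print(e.round(4),o["grip_width"].round(4),o["force"].round(1),x0,y0)
    for r,row in enumerate(g): print(y0+r,' '.join(f"{v:2d}" for v in row))
E
python3 - <<'E'
from h import *
face(-.2)
E
```

```text
Traceback (most recent call last):
  File "h.py", line 45, in face
    print(e.round(4),o["grip_width"].round(4),o["force"].round(1),x0,y0)
                     ^^^^^^^^^^^^^^^^^^^^^
AttributeError: 'float' object has no attribute 'round'
```

```bash
sed -i 's/o\["grip_width"\].round(4)/o["grip_width"]/' h.py; python3 - <<'E'
from h import *
face(-.2)
E
```

```text
[ 0.5126 -0.2016  0.3262] 0.03433023796277495 [-0.2  0.4 -1.5] 191 161
161 15 14 15 15 15 14 13 12 12 11  9  6  7 10 13 14 14 14 14 14 15 15 14 14 13 12 12 12 12 11 10 11 12 14 15 14 14 15 15 15 15 15 15 15 15
162 14 14 14 15 14 14 13 12 12 11  9  7  6 10 13 14 15 14 14 14 14 14 14 14 14 12 12 12 12 11 11 11 12 14 14 15 15 15 15 15 15 15 15 15 15
163 12 13 14 14 13 13 13 12 12 12 10  7  7  9 13 14 14 14 14 14 14 14 14 14 14 13 12 12 12 11 11 11 12 14 15 15 15 15 15 15 15 15 15 15 14
164  9 10 10 11 11 11 11 12 12 11 10  8  7  8 12 13 14 14 14 14 14 15 15 14 13 12 12 12 12 12 11 11 12 14 15 15 15 15 15 15 15 15 15 15 15
165  6  6  7  7  7  8 10 11 12 12 10  8  6  8 10 11 12 12 12 13 14 13 13 14 13 12 12 12 12 11 11 11 12 14 15 15 15 15 15 15 15 15 15 15 15
166  5  5  5  6  6  7  9 11 12 12 11  8  7  6  7  8  8  9 10 10 10 11 11 11 11 11 11 12 12 12 11 11 12 13 14 15 15 15 15 15 15 15 15 15 15
167  5  5  5  5  5  6  9 11 12 12 11  8  6  6  6  6  6  6  6  7  7  7  7  7  8  9 11 12 12 12 11 11 11 13 14 15 15 14 15 15 15 15 15 15 15
168  6  5  6  5  6  7  8 11 12 12 11  9  6  6  5  5  5  
[... 6610 characters left out ...]
 8  8
216 10 13 15 15 13 10  9  9  9  8  8  9  9  9  9  9  9  9 10 10 10 10 11 11 11 11 11 11 10 10 10 10 10 10 11 11 10 10 10  9  9  9  9  9  9
217 13 15 15 14 11  9  9  9  9  8  9  9  9  8  8  8  8  8  8  9  9 10  9  9 10 10 10 10 10 10 10 10 10 10 10 10 10 10 10  9 10 10 10  9 10
218 15 16 14 11  9  9  9  9  9  9  9 10 10 10  9  8  8  9  9  9  9  9  8  8  9  9  9  8  9  9  9 10 10 10 10 10 10 10 10 10 10 10 10 10 10
219 16 14 12 10  9  9  9  9  9 10 10 11 13 12 11 10  9  9  9  9  9  9  9  8  9  8  8  8  7  8  7  8  8  8  9  9  9  9  9 10 10 10 10 10 10
220 16 13 10  9  9  9  9  9  9  9 10 12 14 14 12 10 10  9  9  9  9  9  9  9  8  8  7  6  6  6  6  6  7  7  7  7  7  8  8  8  8  9  9  9  9
```

```bash
python3 - <<'E'
from h import *
s=grab("scene")
yw=.07; ex=np.array([np.cos(yw),np.sin(yw),0]); ey=np.array([-np.sin(yw),np.cos(yw),0]); ez=np.array([0,0,1.])
top=np.array([.5126,-.2016,.150])
for th in (60,70,75,80,85,90,95):
    t=np.radians(th); ax=np.cos(t)*ex-np.sin(t)*ez; n=np.sin(t)*ex+np.cos(t)*ez
    # front face corners
    f=[proj(s,top+n*.017-ey*.017*sg+ax*L) for sg in(1,-1) for L in (0,.072)]
    print(th,"left du",(f[1]-f[0]).round(1),"right",(f[3]-f[2]).round(1),"bottom edge w",(f[3]-f[1]).round(1), "pos",f[1].round(0))
E
```

```text
60 left du [-1.7 30.2] right [-1.7 30.4] bottom edge w [13.8  1.1] pos [201. 205.]
70 left du [ 0.2 29.4] right [-0.1 29.5] bottom edge w [13.6  1.1] pos [203. 205.]
75 left du [ 1.1 28.7] right [ 0.7 28.8] bottom edge w [13.5  1.1] pos [204. 205.]
80 left du [ 1.9 27.7] right [ 1.5 27.8] bottom edge w [13.4  1.1] pos [204. 205.]
85 left du [ 2.8 26.6] right [ 2.3 26.7] bottom edge w [13.3  1.1] pos [205. 204.]
90 left du [ 3.6 25.3] right [ 3.1 25.3] bottom edge w [13.3  1.1] pos [206. 203.]
95 left du [ 4.4 23.7] right [ 3.8 23.8] bottom edge w [13.2  1. ] pos [207. 202.]
```

The edge slope fits a tilt of about 70°, which is within the tube's 25° tipping margin. I'll touch down, then drag in +x.

Request:
servo_tool --pt "1 0 0 -2 0" --pt "1 0 0 -4 0" --pt "1 0 0 -5 0" --pt "1 0 0 -5.5 0" --pt "1 0 0 -5.8 0" --pt "1 0 0 -6 0" --pt "1 0 0 -6 0"

```text
time_s: 24.28
ee_pos: [0.5128, -0.2017, 0.2672]
eef_rot: [3.141, -0.001, 0.07]
force: [-0.2, 0.3, 2.0]
grip_width: 0.0342
grip_force: 3.0
```

Request:
servo_tool --pt "1 0.3 0 -0.05 0" --pt "1 0.7 0 -0.1 0" --pt "1 1.1 0 -0.2 0" --pt "1 1.5 0 -0.3 0" --pt "1 1.9 0 -0.3 0" --pt "1 2.3 0 -0.4 0" --pt "1 2.7 0 -0.4 0" --pt "1 3.0 0 -0.4 0" --pt "1 3.0 0 -0.4 0"

```text
time_s: 25.4
ee_pos: [0.5428, -0.2016, 0.2627]
eef_rot: [3.142, -0.0, 0.07]
force: [-1.2, 1.3, 4.1]
grip_width: 0.0339
grip_force: 3.0
```

```bash
cat >> h.py <<'E'
def edge(r0,r1,c0,c1,s=None):
    """left edge (bg dark -> tube): fit u(v) through the strongest dark-to-bright step per row"""
    s=s or grab("scene"); g=s["image"].mean(2)
    for r in range(r0,r1): print(r,(g[r,c0:c1]/10).round().astype(int).tolist())
E
python3 - <<'E'
from h import *
s=grab("scene"); e=ctrl.get_obs()["ee_pos"]; p=proj(s,e-[0,0,.225]); print(e,p.round(0))
x0,y0=int(p[0])-14,int(p[1])-18
g=s["image"].mean(2)
for r in range(y0,y0+44,2): print(r,x0,' '.join("%2d"%v for v in (g[r,x0:x0+30]/10).round()))
E
```

```text
[ 0.54265817 -0.20165481  0.26265597] [212. 220.]
201 198 12 12 11  8  5  4  4  6  7  7  7  8  7  7  8  9 11 11 11 12 12 12 11 11 12 14 15 15 15 15
203 198 12 12 11  9  6  5  7 10 11 12 12 12 12 12 12 13 12 12 11 12 12 12 11 11 12 14 15 15 15 15
205 198 11 12 12 10  7  7  9 11 11 12 12 12 12 12 12 13 13 12 11 12 12 12 11 11 11 13 15 15 15 15
207 198 12 12 12 11 10 10 11 11 10 11 12 12 12 12 13 12 12 12 12 12 12 12 12 11 11 13 14 15 15 14
209 198 10 12 12 12 11 11 11 11 11 11 12 12 12 13 12 12 12 11 11 11 12 12 11 11 12 14 14 15 14 15
211 198 10 11 12 12 12 12 12 12 12 12 12 12 12 12 12 12 12 11 10 11 12 12 12 13 14 14 15 15 14 15
213 198 11 11 12 13 12 12 12 12 12 12 12 13 12 12 12 12 12 12 10 11 12 12 12 14 14 14 15 15 15 15
215 198  9 10  9 10 11 12 12 12 12 12 12 12 12 12 12 12 12 12 11 11 11 11 11 11 11 12 12 12 12 12
217 198  9  9  9  9 10 11 12 12 12 12 12 13 12 12 13 12 12 12 11 11 11 10 10 10 10 10 10 11 10 10
219 198  9  9  9 10 11 12 12 12 12 12 12 12 12 13 12 12 12 12 11 11 10 10 11 10  9  8  8  9  9  9
221 198  9  9  9 10 11 12 12 12 12 13 12 12 12 12 12 12 12 12 12 11 11
[... 405 characters left out ...]
 6  6  6  6  6
231 198  8  8  8  7  6  6  6  7  9 11 12 12 12 12 12 12 12 12 12 12 12 11  8  6  6  5  5  5  5  5
233 198  6  6  6  6  6  6  6  6  6  6  7  7  7  7  7  8  8  8  8  8  8  7  6  6  6  5  5  6  6  5
235 198  6  5  6  6  6  6  6  6  6  6  6  6  5  6  6  6  6  6  6  6  6  5  6  6  6  6  6  5  5  5
237 198  6  6  6  6  6  6  6  6  6  6  5  6  6  6  6  6  5  6  6  6  5  6  6  5  5  6  6  5  6  5
239 198  6  6  6  6  6  5  6  6  6  6  6  6  6  6  6  6  6  6  6  5  6  6  6  6  6  5  5  6  6  5
241 198  6  6  6  6  6  6  6  6  6  6  6  6  6  6  6  6  6  6  6  6  6  5  5  5  6  5  5  6  5  5
243 198  6  6  6  6  6  6  6  6  6  6  6  6  6  6  6  6  6  6  6  6  6  6  6  5  6  6  6  5  5  5
```

The edge now converges the way an upright tube would, within about 5–8°, so I'll release it.

Request:
servo_tool --pt "1 -0.3 0 0 0" --pt "1 -0.6 0 -0.1 0" --pt "0.6 -0.6 0 -0.1 0" --pt "0.43 -0.6 0 -0.1 0" --pt "0.43 -0.6 0 -0.1 0" --pt "0.43 -0.6 0 3 0" --pt "0.43 -0.6 0 8 0" --pt "0.43 -0.6 0 14 0" --pt "0.43 -9 10 14 0" --pt "0.43 -13 18 14 0" --pt "0.43 -13 24 14 0" --pt "0.43 -13 30 14 0" --pt "0.43 -13 30 14 0" --pt "0.43 -13 30 14 0"

```text
time_s: 27.2
ee_pos: [0.4116, 0.1008, 0.4029]
eef_rot: [-3.141, -0.001, 0.073]
force: [1.1, -0.5, 0.0]
grip_width: 0.0537
grip_force: 0.0
```

```bash
python3 - <<'E'
from h import *
c=report(); s=grab("scene"); print(ctrl.get_obs()["ee_pos"])
A=cv2.resize(s["image"][195:290,160:440],(784,266)); B=cv2.resize(c["image"][145:225,140:420],(784,224))
save(np.vstack([A,B]),"pics/p9.png")
E
```

```text
[326. 211.] z42 [ 483.1 -127.   257.7   15.1   88.5] z80 [ 480.8 -122.9] z38 [ 483.3 -127.4]
[365. 189.] z42 [ 537.  -210.3   37.6   37.4    4.1] z80 [ 533.  -203.5] z38 [ 537.4 -211.1]
[274. 183.] z42 [557.2  20.6  37.   26.9  12.4] z80 [552.5  19.8] z38 [557.6  20.7]
[300. 182.] z42 [557.3 -48.6  37.4  36.6  -8.8] z80 [552.6 -47.1] z38 [557.8 -48.7]
[212. 181.] z42 [565.7 174.4  75.1  35.5  -9.4] z80 [560.8 168.5] z38 [566.3 175. ]
[239. 171.] z42 [589.5 104.2  33.1  33.   -1.1] z80 [583.8 100.6] z38 [590.1 104.6]
[240. 173.] z42 [562.1  82.5 760.2 163.8  88.3] z80 [557.2  79.6] z38 [562.6  82.8]
[0.41217134 0.09980214 0.40280981]
```

View pics/p9.png

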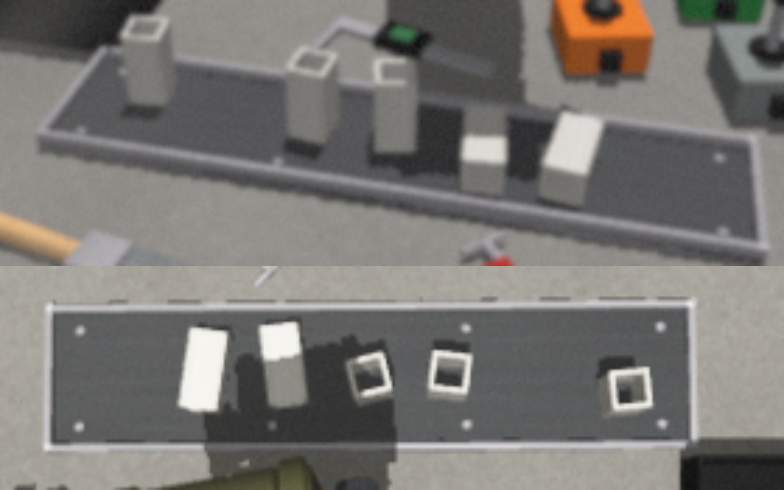

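The first blank stands at top-view crop (630,390). I'll repeat the recipe for the blank at (0.567, 0.102).

Request:
servo_tool --pt "0.43 12.4 -0.1 0 1.4" --pt "0.43 12.4 -0.1 0 1.4" --pt "0.43 12.4 -0.1 0 1.4" --pt "0.43 12.4 -0.1 -6 1.4" --pt "0.43 12.4 -0.1 -12 1.4" --pt "0.43 12.4 -0.1 -17 1.4" --pt "0.43 12.4 -0.1 -18.6 1.4" --pt "0.43 12.4 -0.1 -19.1 1.4" --pt "0.43 12.4 -0.1 -19.1 1.4" --pt "1 12.4 -0.1 -19.1 1.4" --pt "1 12.4 -0.1 -19.1 1.4" --pt "1 12.4 -0.1 -19.1 1.4" --pt "1 12.4 -0.1 -19.1 1.4" --pt "1 12.4 -0.1 -16.5 1.4" --pt "1 12.4 -0.1 -13.5 1.4" --pt "1 12.4 -0.1 -10.5 1.4" --pt "1 12.4 -0.1 -8 1.4" --pt "1 12.4 -0.1 -8 1.4" --squeeze 3

```text
time_s: 29.55
ee_pos: [0.5367, 0.0973, 0.3239]
eef_rot: [-3.142, -0.003, 0.095]
force: [0.2, -0.9, -1.5]
grip_width: 0.0342
grip_force: 3.0
```

Request:
servo_tool --pt "1 0 0 3 0" --pt "1 0 0 0 0" --pt "1 0 0 3 0" --pt "1 0 0 0 0" --pt "1 0 0 3 0" --pt "1 0 0 0 0" --pt "1 0 0 3 0" --pt "1 0 0 0 0" --pt "1 0 0 3 0" --pt "1 0 0 0 0" --pt "1 0 0 0 0" --pt "1 0 0 0 0"

```text
time_s: 31.05
ee_pos: [0.5367, 0.0973, 0.3225]
eef_rot: [3.142, 0.001, 0.095]
force: [0.4, -0.8, -1.4]
grip_width: 0.0343
grip_force: 3.0
```

```bash
cat >> h.py <<'E'
def show(fn,dz=.205):
    s=grab("scene"); e=ctrl.get_obs()["ee_pos"]; p=proj(s,e-[0,0,dz]); x0,y0=int(p[0])-50,int(p[1])-40
    print(e.round(4),ctrl.get_obs()["grip_width"],x0,y0); save(s["image"][y0:y0+80,x0:x0+100],fn,6)
def pred(yw,top,ths=(50,60,70,80,90,100)):
    s=grab("scene"); ex=np.array([np.cos(yw),np.sin(yw),0]); ey=np.array([-np.sin(yw),np.cos(yw),0]); ez=np.array([0,0,1.])
    for th in ths:
        t=np.radians(th); ax=np.cos(t)*ex-np.sin(t)*ez; n=np.sin(t)*ex+np.cos(t)*ez
        f=[proj(s,np.array(top)+n*.017-ey*.017*sg+ax*L) for sg in(1,-1) for L in (0,.072)]
        print(th,"left",(f[1]-f[0]).round(1),"right",(f[3]-f[2]).round(1))
def table(x0,y0,w,h,st=2):
    g=grab("scene")["image"].mean(2)
    for r in range(y0,y0+h,st): print(r,x0,' '.join("%2d"%v for v in (g[r,x0:x0+w]/10).round()))
E
python3 - <<'E'
from h import *
show("pics/s10.png"); e=ctrl.get_obs()["ee_pos"]; pred(.1,e-[0,0,.176])
E
```

```text
[0.5367 0.0973 0.3229] 0.033783756989086644 283 165
50 left [-2.  32.9] right [-1.8 33. ]
60 left [-2.  32.7] right [-2.1 32.9]
70 left [-1.9 31.5] right [-2.2 31.6]
80 left [-1.7 29.4] right [-2.3 29.5]
90 left [-1.6 26.4] right [-2.3 26.5]
100 left [-1.3 22.7] right [-2.2 22.8]
```

View pics/s10.png

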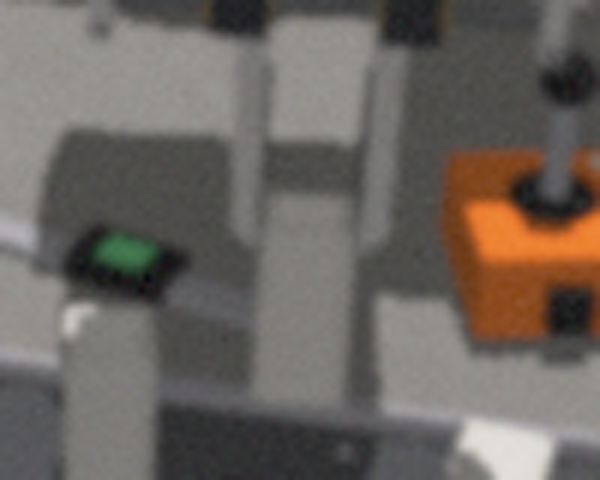

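It is tilted at roughly 55–70°, and still short of upright. I'll give it quick +x starts with slow returns to swing the foot under.

Request:
servo_tool --pt "1 3 0 3 0" --pt "1 4 0 1 0" --pt "1 4 0 3 0" --pt "1 3 0 0 0" --pt "1 2 0 3 0" --pt "1 1 0 0 0" --pt "1 0 0 3 0" --pt "1 3 0 0 0" --pt "1 4 0 3 0" --pt "1 4 0 0 0" --pt "1 3 0 3 0" --pt "1 2 0 0 0" --pt "1 1 0 3 0" --pt "1 0 0 0 0" --pt "1 0 0 0 0" --pt "1 0 0 0 0"

```text
time_s: 33.15
ee_pos: [0.5371, 0.0973, 0.3236]
eef_rot: [-3.142, -0.001, 0.095]
force: [-0.3, 0.2, -0.5]
grip_width: 0.0343
grip_force: 3.0
```

```bash
python3 - <<'E'
from h import *
print(ctrl.get_obs()["ee_pos"]); table(320,190,32,48,1)
E
```

```text
[0.53707121 0.09733553 0.32360921]
190 320  8 10 12 12 12 12 10  8  7  8  8  7  8  8  8  8  8  8  8  8  8  8  7  8 10 12 12 12 11  9  8  8
191 320  8 10 12 12 12 12 10  8  7  7  7  7  7  8  8  8  8  7  8  8  8  8  7  8 11 12 12 12 11  9  8  8
192 320  8 10 11 12 12 11  9  8  7  8  7  8  7  8  8  8  8  8  8  8  8  8  7  8 11 12 12 12 11  9  8  7
193 320  8  9 11 12 12 11  9  8  7  7  7  8  7  7  8  8  8  8  7  8  8  7  7  9 11 12 12 12 11  9  8  8
194 320  8  9 11 12 12 11  9  8  8  8  8  7  7  8  8  8  8  7  8  8  8  7  7  8 11 12 12 11 11  9  8  8
195 320  8  9 11 12 12 11  9  9  8  9  9  9  8  8  8  8  8  9  8  8  8  7  7  9 11 12 12 11 10  8  8  8
196 320  8  9 11 12 12 11 10 10 10 11 10 11 10 10 10 10 10 10 10  9  9  9  8  9 11 12 12 11 10  9  8  8
197 320  8  9 11 12 12 11 10 10 11 12 12 12 12 12 11 11 11 11 11 11 11 10  8  9 11 12 12 11 10  8  8  8
198 320  8 10 11 12 12 11  9 10 11 12 12 12 12 12 12 12 12 12 12 12 11 10  9  9 11 12 12 11 10  8  8  8
199 320  8 10 12 12 12 11 10 10 11 12 12 12 12 12 12 12 12 13 12 12 11 10  9 10 11 12 12 11  9  8  8  8
200 320  8 10 11 12 12 11
[... 3226 characters left out ...]
0 10 10 10 10 11 10 10 10 10 10 10 11 10  9  8  8  8  8 10 12 14 14 14 15 15
232 320  9  9  9  9  9  9 10 10 10 10 10 10 10 10 10 10  9 10  9 10  9  9  9  9  9 10 13 15 15 15 16 15
233 320  8  8  8  8  9  8  9  9  9  9 10  9 10 10 10 10 10 10 10  9  9 10  9 10  9 10 12 14 15 16 16 16
234 320  6  6  6  6  7  7  7  7  8  8  8  9  9  9  9  9  9  9  9 10 10 10 10 10 10 10 11 12 13 13 13 14
235 320  5  5  5  5  5  5  6  6  6  6  6  7  7  7  7  8  8  8  9  9  9  9  9  9  9 10 10 10 10 11 11 11
236 320  5  6  5  5  5  5  5  5  5  5  5  5  5  5  6  6  6  6  7  7  7  7  8  8  8  8  9  9  9  9 10  9
237 320  5  4  5  5  5  5  5  5  5  5  5  5  5  5  4  6  5  5  5  6  5  6  6  6  6  7  7  8  8  8  8  9
```

It is still at about 60°. I'll lower it close to the floor and see whether a partial closure gives a grip lighter than 3 N.

Request:
servo_tool --pt "1 0 0 -2 0" --pt "1 0 0 -4 0" --pt "1 0 0 -4.7 0" --pt "0.7 0 0 -4.7 0" --pt "0.66 0 0 -4.7 0" --pt "0.66 0 0 -4.7 0"

```text
time_s: 33.95
ee_pos: [0.5368, 0.0973, 0.2763]
eef_rot: [-3.142, -0.001, 0.095]
force: [-1.2, -1.0, -1.2]
grip_width: 0.0338
grip_force: 3.0
```

Request:
servo_tool --pt "0.65 0 0 0 0" --pt "0.645 0 0 0 0" --pt "0.645 0 0 0 0"

```text
time_s: 34.33
ee_pos: [0.5366, 0.0973, 0.2757]
eef_rot: [-3.142, -0.0, 0.095]
force: [0.2, 0.0, -1.3]
grip_width: 0.0339
grip_force: 3.0
```

Request:
servo_tool --pt "0.641 0 0 0 0" --pt "0.641 0 0 0 0"

```text
time_s: 34.58
ee_pos: [0.5366, 0.0973, 0.2756]
eef_rot: [-3.142, -0.0, 0.095]
force: [0.1, -0.3, -1.5]
grip_width: 0.0344
grip_force: 3.0
```

Request:
servo_tool --pt "0.6385 0 0 0 0" --pt "0.6385 0 0 0 0"

```text
time_s: 34.83
ee_pos: [0.5366, 0.0973, 0.2757]
eef_rot: [-3.142, -0.0, 0.095]
force: [-0.4, -0.6, -1.6]
grip_width: 0.0341
grip_force: 0.7
```

```bash
python3 - <<'E'
from h import *
print(ctrl.get_obs()["grip_force"],ctrl.get_obs()["grip_width"]);table(320,205,32,54,2)
E
```

```text
0.668964022770524 0.03412030349670959
205 320  9 10 12 12 12 10  8  7  7  8  8  8  7  8  7  7  8  7  7  8  8  7  9 11 12 12 11 11  9  8  8  8
207 320 10 11 12 12 12 10  8  7  7  7  7  8  7  8  8  7  7  8  7  7  7  7  9 11 12 12 11 10  8  8  8  8
209 320 10 12 12 12 11 10  8  8  8  8  8  8  8  8  8  7  7  8  8  7  7  7  9 11 12 12 11  9  8  8  8  8
211 320 10 12 12 12 11  9  8  7  7  8  8  8  8  8  8  8  8  8  8  7  7  8 10 12 12 12 11  9  8  8  8  8
213 320 10 11 12 12 11 10  9 10 10 10 10  9 10  9 10 10  9  9  9  8  8  8 10 12 12 12 11  9  8  8  8  8
215 320 10 12 12 12 11  9 10 11 12 12 12 12 12 12 13 12 12 12 11 11 10  9 11 12 11 11 10  9  8  8  8  7
217 320 10 11 12 12 11 10 10 12 12 12 13 12 12 13 12 12 12 13 12 11 10 10 11 12 12 11 10  9  8  8  8  8
219 320 10 11 12 12 11 10 11 12 12 12 12 12 12 12 13 12 12 12 12 11 10 10 11 12 12 11 11 13 13 13 13 12
221 320  8  9 10 11 10 10 11 12 11 12 12 12 12 12 12 12 12 12 11 11 11 10 11 12 11 10 11 13 14 15 14 14
223 320  8  8  8  9  9 10 12 12 12 12 12 12 12 13 13 12 12 12 12 11 11 10 10 10  9  8 11 13 14 14 14 14
225 320  8  7  8  8  8
[... 1045 characters left out ...]
1 12 11 12 12 12 12 12 12 12 12 12 10  7  5  5  5  5  6  7  8  9  9  9  9  9
247 320  5  5  5  5  5  6  7  6  6  7  7  8  8  8  8  8  9  8  7  6  5  5  5  5  5  6  8  9  9  9  9  9
249 320  5  5  4  5  5  5  5  5  5  5  5  5  5  4  5  5  5  5  5  5  5  5  5  5  5  5  6  8  9  8  9  9
251 320  5  5  5  5  5  5  5  5  5  5  5  5  5  5  5  5  5  6  5  5  5  5  5  5  5  5  7  8  8  8  8  8
253 320  5  5  5  5  4  5  5  5  5  5  5  5  5  5  5  4  5  5  4  5  5  5  5  5  5  5  6  6  5  6  6  6
255 320  5  5  4  5  5  5  5  5  5  5  5  4  5  5  5  5  5  5  5  5  5  5  5  5  5  6  6  6  5  6  6  6
257 320  5  5  4  5  5  5  5  5  5  5  5  5  5  5  5  5  5  5  4  5  5  5  5  5  5  5  5  5  4  5  5  5
```

Partial closure drops the grip to 0.7 N. I'll check the tube's geometry.

```bash
python3 - <<'E'
from h import *
s=grab("scene"); e=ctrl.get_obs()["ee_pos"]
for z in (.008,.012,.02,.03): print("bottom",z,onplane(s,332,246.3,z).round(4))
for z in (.07,.08,.09,.1): print("top",z,onplane(s,333,213.5,z).round(4))
pred(.1,e-[0,0,.18],(50,60,70,80,90))
E
```

```text
bottom 0.008 [0.5464 0.1013 0.008 ]
bottom 0.012 [0.5513 0.1016 0.012 ]
bottom 0.02 [0.561  0.1023 0.02  ]
bottom 0.03 [0.5731 0.1033 0.03  ]
top 0.07 [0.4985 0.0942 0.07  ]
top 0.08 [0.5128 0.0954 0.08  ]
top 0.09 [0.5272 0.0965 0.09  ]
top 0.1 [0.5416 0.0977 0.1   ]
50 left [-1.9 32. ] right [-1.8 32.2]
60 left [-1.9 31.6] right [-2.  31.7]
70 left [-1.8 30.2] right [-2.1 30.3]
80 left [-1.7 27.9] right [-2.1 28. ]
90 left [-1.5 24.8] right [-2.1 24.8]
```

The outline fits an upright tube whose foot is about 5 mm above the floor. I'll lower it a little and release.

Request:
servo_tool --pt "0.6385 0 0 -0.4 0" --pt "0.6385 0 0 -0.8 0" --pt "0.6385 0 0 -1 0" --pt "0.6385 0 0 -1 0"

```text
time_s: 35.48
ee_pos: [0.5366, 0.0973, 0.2654]
eef_rot: [-3.142, 0.0, 0.095]
force: [-0.0, 0.3, -1.5]
grip_width: 0.0342
grip_force: 0.7
```

```bash
python3 - <<'E'
from h import *
print(ctrl.get_obs()["grip_force"],ctrl.get_obs()["force"]);show("pics/s11.png",.215);table(322,210,26,42,3)
E
```

```text
0.6970777083188295 [-0.02217239  0.28187099 -1.5168944 ]
[0.5366 0.0973 0.2655] 0.034024392019942847 281 189
210 322 12 12 11  9  8  7  8  7  8  7  8  8  7  7  8  7  8  8  7  7 10 12 12 11 11  9
213 322 12 12 11 10  8  8  8  8  7  7  7  8  7  7  8  7  8  8  7  8 10 12 12 12 11  9
216 322 12 11 11  9 10 11 11 11 11 11 11 10 10 10 10 10  9  9  8  9 11 12 12 11 10  9
219 322 12 12 11 10 11 12 12 12 12 12 12 12 12 13 12 12 11 11  9  9 11 12 12 12 11 12
222 322 12 12 10 10 11 12 12 12 12 13 12 12 12 13 12 12 12 11 10 10 11 12 12 11 11 13
225 322 10 11 11 11 11 12 12 12 12 12 12 13 12 12 12 12 12 11 11 11 11 11 11 10 11 13
228 322  8  8  9 11 12 12 12 12 12 12 12 12 12 12 12 13 12 11 10  9  9  8  7  8 10 12
231 322 10 10 10 12 12 12 12 12 12 12 12 12 12 13 12 12 12 11 10  9  8  8  8  8  9 11
234 322  6  7  9 11 13 12 12 12 12 12 13 13 12 12 12 12 12 12 10  9  9 10 10 10 10 11
237 322  6  6  9 12 12 12 12 12 12 12 12 12 12 12 12 12 11  9  7  6  6  6  6  7  7  8
240 322  5  7  9 12 12 12 12 12 12 12 12 12 12 12 12 12 11 10  8  7  6  5  5  6  8  9
243 322  6  7  9 12 12 12 12 12 12 12 13 12 12 12 12 12 10  7  5  5  4  5  5  7  8  9
246 322  6  8 10 12 12 12 12 13 12 12 12 12 12 12 12 11 10  7  5  5  5  4  5  6  8  8
249 322  5  6  6  7  7  8  8  8  8  9  8  8  9  9  9  9  7  6  5  4  5  5  4  6  7  8
```

View pics/s11.png

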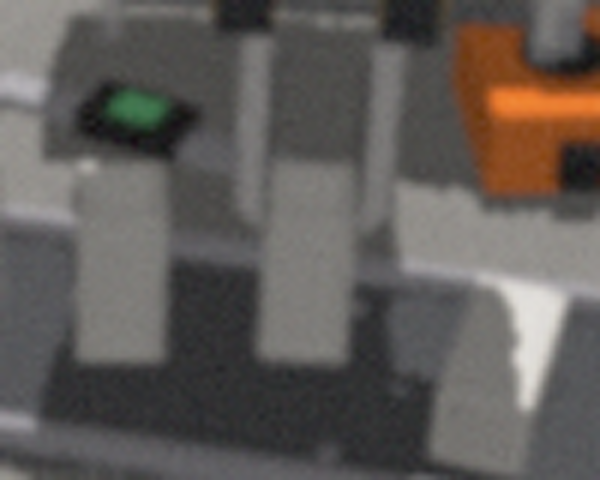

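The held tube (262–350, 162–360) matches its standing neighbour's shape and foot level, so it is upright. I'll release it.

Request:
servo_tool --pt "0.6385 0 0 -0.3 0" --pt "0.6 0 0 -0.3 0" --pt "0.43 0 0 -0.3 0" --pt "0.43 0 0 -0.3 0" --pt "0.43 0 0 3 0" --pt "0.43 0 0 8 0" --pt "0.43 0 0 13.8 0" --pt "0.43 -6 -8 13.8 0" --pt "0.43 -14 -14 13.8 0" --pt "0.43 -16 -18 13.8 0" --pt "0.43 -16 -18 13.8 0" --pt "0.43 -16 -18 13.8 0"

```text
time_s: 37.08
ee_pos: [0.3751, -0.0843, 0.4041]
eef_rot: [3.141, -0.001, 0.091]
force: [0.8, -0.4, 0.4]
grip_width: 0.0537
grip_force: 0.0
```

```bash
python3 - <<'E'
from h import *
c=report(); print(ctrl.get_obs()["ee_pos"])
E
```

```text
[368. 211.] z42 [ 481.9 -217.1   77.5   17.6   88.5] z80 [ 479.7 -210.1] z38 [ 482.2 -217.8]
[242. 191.] z42 [540.6  99.4  37.6  37.2   4.8] z80 [536.4  96. ] z38 [541.   99.8]
[365. 189.] z42 [ 537.  -210.2   37.6   37.1    4.1] z80 [ 533.  -203.4] z38 [ 537.4 -210.9]
[271. 184.] z42 [555.9  25.   37.6  36.1  12.5] z80 [551.2  24.1] z38 [556.3  25.1]
[299. 181.] z42 [558.5 -49.3  37.8  35.5  88.4] z80 [553.7 -47.8] z38 [559.  -49.4]
[212. 182.] z42 [565.4 174.7  76.   35.9  -9.1] z80 [560.4 168.8] z38 [565.9 175.3]
[243. 179.] z42 [562.1  82.5 760.2 163.8  88.3] z80 [557.2  79.6] z38 [562.6  82.8]
[ 0.37609042 -0.08338236  0.40411904]
```

The second blank stands at (0.536, 0.096). Now the third fallen one, at (0.565, 0.1745) and angled -9°.

Request:
servo_tool --pt "0.43 15.9 26.3 0 -14.6" --pt "0.43 15.9 26.3 0 -14.6" --pt "0.43 15.9 26.3 0 -14.6" --pt "0.43 15.9 26.3 0 -14.6" --pt "0.43 15.9 26.3 0 -14.6" --pt "0.43 15.9 26.3 0 -14.6" --pt "0.43 15.9 26.3 -6 -14.6" --pt "0.43 15.9 26.3 -12 -14.6" --pt "0.43 15.9 26.3 -17 -14.6" --pt "0.43 15.9 26.3 -18.8 -14.6" --pt "0.43 15.9 26.3 -19.2 -14.6" --pt "0.43 15.9 26.3 -19.2 -14.6" --pt "1 15.9 26.3 -19.2 -14.6" --pt "1 15.9 26.3 -19.2 -14.6" --pt "1 15.9 26.3 -19.2 -14.6" --pt "1 15.9 26.3 -16.5 -14.6" --pt "1 15.9 26.3 -13.5 -14.6" --pt "1 15.9 26.3 -10.5 -14.6" --pt "1 15.9 26.3 -8 -14.6" --pt "1 15.9 26.3 -8 -14.6" --squeeze 3

```text
time_s: 39.62
ee_pos: [0.5357, 0.1803, 0.3251]
eef_rot: [-3.14, -0.003, -0.16]
force: [0.6, -0.3, -1.7]
grip_width: 0.0345
grip_force: 3.0
```

Request:
servo_tool --pt "1 0 0 3 0" --pt "1 0 0 0 0" --pt "1 0 0 3 0" --pt "1 0 0 0 0" --pt "1 0 0 3 0" --pt "1 0 0 0 0" --pt "1 0 0 3 0" --pt "1 0 0 0 0" --pt "1 0 0 -2 0" --pt "1 0 0 -4 0" --pt "1 0 0 -4.8 0" --pt "0.7 0 0 -4.8 0" --pt "0.645 0 0 -4.8 0" --pt "0.645 0 0 -4.8 0" --pt "0.6385 0 0 -4.8 0" --pt "0.6385 0 0 -4.8 0" --pt "0.6385 0 0 -4.8 0"

```text
time_s: 41.75
ee_pos: [0.5356, 0.1803, 0.2758]
eef_rot: [-3.141, -0.0, -0.16]
force: [-0.5, -0.0, -0.6]
grip_width: 0.0339
grip_force: 0.5
```

```bash
python3 - <<'E'
from h import *
e=ctrl.get_obs()["ee_pos"]; print(e,ctrl.get_obs()["force"].round(1)); s=grab("scene"); p=proj(s,e-[0,0,.18]).astype(int); print(p)
table(p[0]-16,p[1]-8,40,54,2)
# reference: predicted vertical silhouette for bottom z and centre
x,y=e[:2]
yw=-.16; ex=np.array([np.cos(yw),np.sin(yw)]); ey=np.array([-np.sin(yw),np.cos(yw)])
for zb in (.008,.015,.025):
    C=lambda a,b,z: proj(s,[*(np.array([x,y])+ex*a+ey*b),z]).round(1)
    print(zb,"front bottom",C(.017,-.017,zb),C(.017,.017,zb),"rear top",C(-.017,-.017,zb+.072),C(-.017,.017,zb+.072))
E
```

```text
[0.53562998 0.18032958 0.27577626] [-0.5 -0.  -0.6]
[369 217]
209 353  8  7  8  8 10 11 12 12 11  9  7  7  8  9  9  9  9  9 10  9  9  9  9  9  9  8 10 11 12 12 12 11 10  9  9  8  9  9  9  8
211 353  8  8  8  8 10 12 12 12 10  8  7  7  8  8  8  9  8  8  8  8  8  8  7  8  8  8  9 11 12 12 12 11 10  9  8  8  8  8  8  8
213 353  8  8  8  9 10 11 12 11 10  7  6  8  8  8  9  8  8  8  9  8  7  6  5  5  5  7 10 11 12 12 11 11 10  9  8  9  8  8  9  8
215 353  8  8  8  9 11 11 12 12 10  7  7  8  8  8  8  8  9  8  8  8  8  5  4  4  5  8 10 12 12 12 11 10  9  8  8  8  9  8  8  9
217 353  7  8  8 10 11 12 12 11  9  7  7  8  9  9  9  9  8  8  8  7  6  4  3  3  5  8 11 11 12 12 11 10  8  8  8  9  9  9 11 12
219 353  8  8  8 10 11 12 12 11  8  7  9 11 12 11 11 11 11 10 10 10  8  6  5  5  6  9 11 12 12 11 11 10  8  8  8  8  9 10 12 14
221 353  8  8  8 10 11 12 12 10  8  8 10 11 12 12 12 12 12 12 12 12 12 11 10 10  9 10 11 12 12 11 10  9  8  8  8  8  9 11 13 15
223 353  8  7  8  9 10 11 11 10  9 10 11 11 12 12 12 12 12 12 12 12 12 12 12 11 10 11 12 12 12 11 10 10 10 10 10 10 10 12 14 14
225 353  8  8 
[... 1969 characters left out ...]
6  5  5  5  5  6  7  8  9  9  9  9  9  9  9  9  9  9  9  9  9  9
257 353  5  5  5  5  5  5  5  5  5  5  5  4  5  5  4  5  5  5  5  5  5  5  4  5  5  6  6  7  7  7  8  9  9  9  9  9  9  8  9  9
259 353  5  5  5  5  5  6  5  5  5  5  5  5  5  5  5  5  5  5  5  5  5  5  5  5  5  5  5  5  5  6  7  8  9  9  9  9  9  9  9  9
261 353  5  5  4  5  5  5  5  4  5  5  5  4  5  4  5  5  5  5  5  5  4  5  5  5  4  5  5  5  5  5  6  7  7  7  7  7  7  8  8  8
0.008 front bottom [357.  250.6] [371.4 254. ] rear top [363.2 217.9] [377.9 221. ]
0.015 front bottom [357.3 248.3] [371.7 251.7] rear top [363.5 215.5] [378.3 218.6]
0.025 front bottom [357.7 245. ] [372.2 248.4] rear top [364.  211.9] [378.8 215. ]
```

The observed corners — bottom (358.5,250.5) and (373,254), top (363,218.5) and (377,220.5) — match an upright tube on the floor. I'll release it.

Request:
servo_tool --pt "0.6 0 0 0 0" --pt "0.43 0 0 0 0" --pt "0.43 0 0 0 0" --pt "0.43 0 0 3 0" --pt "0.43 0 0 8 0" --pt "0.43 0 0 12.7 0" --pt "0.43 -6 8 12.7 10" --pt "0.43 -13.2 16 12.7 20" --pt "0.43 -13.2 16 12.7 24.5" --pt "0.43 -13.2 16 12.7 24.5" --pt "0.43 -13.2 16 12.7 24.5" --pt "0.43 -13.2 16 12.7 24.5"

```text
time_s: 43.35
ee_pos: [0.4042, 0.3398, 0.4026]
eef_rot: [3.141, -0.0, 0.267]
force: [0.3, -0.1, -0.0]
grip_width: 0.053
grip_force: 0.0
```

```bash
python3 - <<'E'
from h import *
c=report(); s=grab("scene"); print(ctrl.get_obs()["ee_pos"],ctrl.get_obs()["eef_rot"])
A=cv2.resize(s["image"][170:290,160:460],(750,300)); B=cv2.resize(c["image"][145:265,140:440],(750,300))
save(np.vstack([A,B]),"pics/p12.png")
E
```

```text
[292. 211.] z42 [487.1 -23.7 464.5  17.6  88.5] z80 [484.7 -23. ] z38 [487.4 -23.7]
[208. 194.] z42 [535.5 186.2  38.   37.   -9.1] z80 [531.5 179.9] z38 [535.9 186.8]
[242. 191.] z42 [540.6  99.3  37.6  37.4   4.8] z80 [536.5  95.9] z38 [541.   99.7]
[365. 189.] z42 [ 537.  -210.3   37.6   37.4    4.1] z80 [ 533.  -203.5] z38 [ 537.4 -211.1]
[271. 184.] z42 [555.9  25.   37.6  36.1  12.5] z80 [551.2  24.1] z38 [556.3  25.1]
[300. 183.] z42 [556.8 -48.5  38.4  36.6  -8.8] z80 [552.2 -47.1] z38 [557.3 -48.7]
[250. 165.] z42 [562.1  82.5 760.2 163.8  88.3] z80 [557.2  79.6] z38 [562.6  82.8]
[0.40435146 0.33957172 0.40257145] [3.14147984e+00 9.17914810e-05 2.65999713e-01]
```

View pics/p12.png

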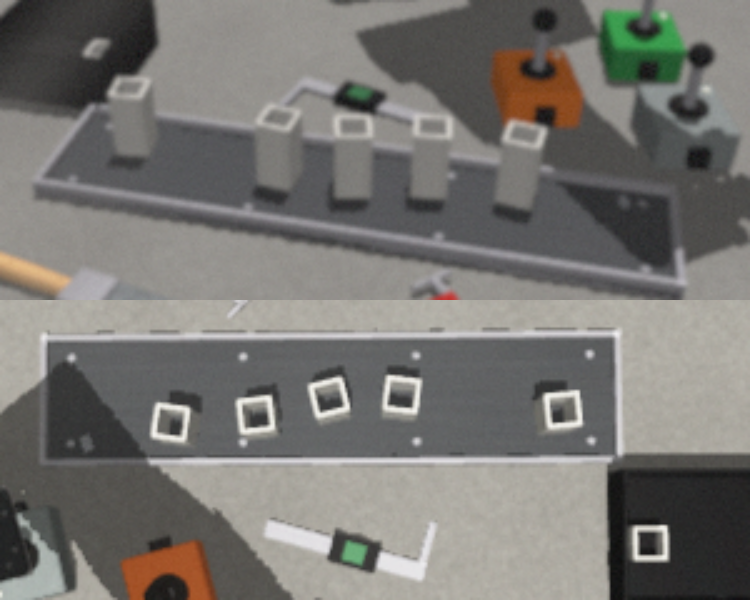

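All five blanks stand in the lane and the offcut is in the bin. Now the right jog.

Request:
servo_tool --pt "0.47 0 0.1 -4 0" --pt "0.47 0 0.1 -8 0" --pt "0.47 0 0.1 -10.5 0" --pt "0.47 0 0.1 -12.1 0" --pt "0.47 0 0.1 -12.1 0" --pt "0.47 0.4 -1.3 -12.1 0" --pt "0.47 0.7 -2.4 -12.1 0" --pt "0.47 0.95 -3.5 -12.1 0" --pt "0.47 0.95 -3.5 -12.1 0" --pt "0.47 0.95 -3.5 -12.1 0" --pt "0.47 0.95 -3.5 -12.1 0" --pt "0.47 0.95 -3.5 -12.1 0" --pt "0.47 0.95 -3.5 -12.1 0"

```text
time_s: 45.08
ee_pos: [0.4132, 0.3054, 0.2821]
eef_rot: [-3.141, -0.001, 0.267]
force: [-0.8, 6.3, -1.1]
grip_width: 0.0573
grip_force: 2.7
```

```bash
python3 - <<'E'
from h import *
s=grab("scene"); g=s["image"]; m=(g[178:206,415:455].max(2)<60).astype(np.uint8)
n,l,st,ce=cv2.connectedComponentsWithStats(m)
print([(ce[i]+[415,178],st[i,4]) for i in range(1,n) if st[i,4]>8])
for a in (0,-.3,-.4,-.45,-.5):
    d=.06*np.sin(a); print(a,proj(s,[.405-.26*d,.342+.966*d,.047+.06*np.cos(a)]).round(1))
E
```

```text
[(array([433.23529412, 191.59663866]), np.int32(119)), (array([420.0625, 182.0625]), np.int32(16)), (array([418.72222222, 197.90740741]), np.int32(54))]
0 [440.  191.7]
-0.3 [432.6 192.8]
-0.4 [430.2 193.6]
-0.45 [428.9 194. ]
-0.5 [427.8 194.6]
```

The fingers gave way under the 3 N grip limit, so the tilt is only about 0.3. I'll stiffen the grip and hold again.

Request:
servo_tool --pt "0.47 0.05 -0.2 0 0" --pt "0.47 0.05 -0.2 0 0" --pt "0.47 0.05 -0.2 0 0" --pt "0.47 0.05 -0.2 0 0" --pt "0.47 0.05 -0.2 0 0" --pt "0.47 0.05 -0.2 0 0" --pt "0.47 0.05 -0.2 0 0" --pt "0.47 0.05 -0.2 0 0" --pt "0.47 0.05 -0.2 0 0" --pt "0.47 0.05 -0.2 0 0" --pt "0.47 0.05 -0.2 0 0" --squeeze 15

```text
time_s: 46.5
ee_pos: [0.4135, 0.3036, 0.2821]
eef_rot: [-3.14, -0.001, 0.267]
force: [-2.9, 8.8, 0.3]
grip_width: 0.05
grip_force: 3.7
```

```bash
python3 - <<'E'
from h import *
s=grab("scene"); g=s["image"]; m=(g[178:206,415:455].max(2)<60).astype(np.uint8)
n,l,st,ce=cv2.connectedComponentsWithStats(m)
print([(ce[i]+[415,178],st[i]) for i in range(1,n) if st[i,4]>8])
save(g[160:230,395:480],"pics/lev13.png",7)
E
```

```text
[(array([426.76836158, 194.15254237]), array([  0,   0,  24,  24, 177], dtype=int32)), (array([420.4 , 181.95]), array([ 3,  2,  6,  5, 20], dtype=int32))]
```

View pics/lev13.png

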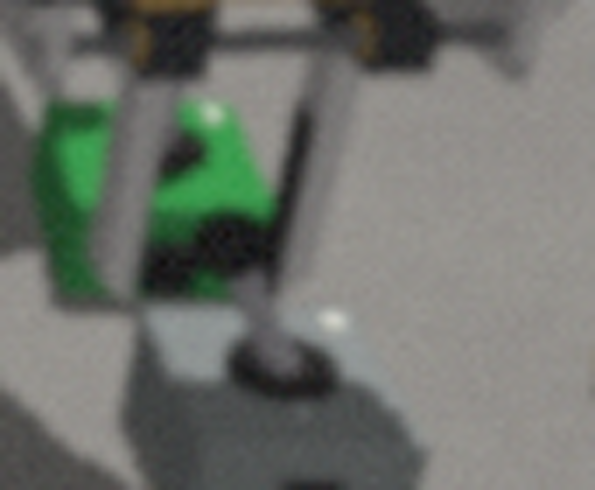

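The ball is at (230,243), a tilt of about -0.48 held for over a second. I'll recentre the lever and retreat.

Request:
servo_tool --pt "0.47 -0.5 1.8 0 0" --pt "0.47 -0.95 3.7 0 0" --pt "0.47 -0.95 3.7 0 0" --pt "0.47 -0.95 3.7 6 0" --pt "0.47 -0.95 3.7 12 0" --pt "0.47 -0.95 3.7 12 0" --pt "0.47 -0.95 3.7 12 0"

```text
time_s: 47.42
ee_pos: [0.404, 0.3402, 0.4009]
eef_rot: [3.141, 0.001, 0.267]
force: [0.5, -0.6, -0.9]
grip_width: 0.05
grip_force: 0.0
```

```bash
python3 - <<'E'
from h import *
report(); s=grab("scene"); m=(s["image"][180:204,425:455].max(2)<60).astype(np.uint8)
n,l,st,ce=cv2.connectedComponentsWithStats(m); print([(ce[i]+[425,180],st[i,4]) for i in range(1,n) if st[i,4]>8],ctrl.get_obs()["ee_pos"])
E
```

```text
[292. 211.] z42 [487.1 -23.7 464.5  17.6  88.5] z80 [484.7 -23. ] z38 [487.4 -23.7]
[208. 194.] z42 [535.7 186.1  37.7  37.   -9.1] z80 [531.7 179.9] z38 [536.1 186.8]
[242. 191.] z42 [540.6  99.3  37.6  37.4   4.8] z80 [536.5  95.9] z38 [541.   99.7]
[365. 189.] z42 [ 537.  -210.3   37.6   37.4    4.1] z80 [ 533.  -203.5] z38 [ 537.4 -211.1]
[271. 184.] z42 [555.9  25.   37.6  36.1  12.5] z80 [551.2  24.1] z38 [556.3  25.1]
[300. 183.] z42 [556.8 -48.5  38.4  36.6  -8.8] z80 [552.2 -47.1] z38 [557.3 -48.7]
[250. 165.] z42 [562.1  82.5 760.2 163.8  88.3] z80 [557.2  79.6] z38 [562.6  82.8]
[(array([439.62068966, 192.0862069 ]), np.int32(58))] [0.40408143 0.34024617 0.40019928]
```

The lever is centred again, with its ball at (439.6,192), and all five blanks stand.

```bash
python3 -c "
from station import ctrl; print(ctrl.hand_in())"
```

```text
the job is handed in; nothing more can be done
None
```

Job handed in (no score came back): I jogged the lever left, put the one offcut in the bin, stood the three fallen blanks in the lane with the other two, then jogged right; that jog dipped to about 0.3 tilt before I firmed it to about 0.48 and held, and the lever recentred.

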